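Put the decorating tools away in the slide-lid case

ROBOT

A 6-joint arm with a two-finger parallel gripper is mounted at the origin on a cart in front of the work surface, level with it; the furniture and walls round the work are solid. World frame = base frame: x ahead of the robot, y to its left, z up, the work surface at z = 0. Lengths are in mm, angles in rad, forces in N, time in s.
With the tool pointing down it reaches from about 350 to 875 mm from the base axis. Payload 4.2 kg.
Tool frame: the origin (TCP) lies midway between the tips of the shut fingers; the grasp point (between the pads) lies 19 mm behind it; z points along the fingers, y is the direction in which the jaws open and shut (so a half turn about z gives the same grasp; the last joint's range is limited). The gripper opens to 85 mm and grips with 20 to 120 N. Pads are 22 mm wide; open, the fingers measure 114 mm over their backs; the gripper's body (76 mm by 85 mm) begins 54 mm behind the grasp point. The pads swing forward as they close: fully open they stand 13 mm farther back than shut.
Start: joints at [-1.029, 0.385, 0.008, 0, -1.194, -0.259], TCP at [174.42, -600.147, 231.312] pointing down, gripper open.
Joint ranges: [-3.14, 3.14], [-1.21, 2.06], [-1.07, 1.41], [-3.16, 2.05], [-2.99, -0.16], [-3.1, 3.1]. Speed limits (rad/s): [2.79, 2.79, 3.14, 3.14, 3.14, 3.14].

INTERFACE

Orientations are given as a unit quaternion [x, y, z, w].
In Python, from bench import read_state, get_image, job_done, search_frame, regions_of gives the robot as it stands.
- The arm moves only by the tool servo_tool, never from a script. Its arguments are lists of equal length, an entry for each row: "turn": the turn, a rotation vector about the world's x, y, z in rad, a list of three; "dp": the shift along the world's x, y, z in m, a list of three; "fingers": the finger opening in m, from 0 to 0.0854. In form: {"turn": [[rx, ry, rz], ...], "dp": [[tx, ty, tz], ...], "fingers": [fingers, ...]}. A call has exactly 5 rows; each row shifts and turns the pose as measured when the row begins; what a row does not reach is not made up. A row lasts 1/8 s, in which the tool goes at most 62.5 mm and 10.7 degrees, less where a joint would pass 70% of its speed; a pose out of reach is approached as far as the arm can. A call is refused whole if a number of a shift passes 0.0625 or a number of a turn 0.188, either way. A call with a gripper value outside its range is refused whole. The fingers move at their own pace and stop on an object; the grip force is fixed at half the most. Time passes only in rows, so rows that do not move let the fingers close, or fill a call up. It gives the time, the measured TCP pose, the force and the opening at its end, in the units of the state.
- read_state(): the state, without advancing time (a new reading comes with each control period).
- get_image(name): name is "side" or "top"; returns a dict with "img" (420x560x3 uint8, red, green, blue), "vfov" (degrees; the focal length in pixels is half the picture's height over the tangent of half this angle, whatever the lens; pixels are square), "cx", "cy" (the principal point, pixels), "world_from_camera" (4x4, takes a point from camera to world coordinates). Camera axes: x right, y down, z forward; pixel columns grow to the right and rows downward; lengths in mm; the calibration is good to about 2 mm. A picture is of the moment at which its call begins. There is no depth.
- job_done(): hands the job in, once; it reports no verdict.
Trained networks look in the newest picture that a camera, given by its name, has taken for a name from the list of things; names that differ only in an ending like _2 or _b are one class to them, and where a whole thing is asked for, a point or a joint stands for the part that bears it (a point fixed in the world has none). Each returns a list of dicts, best first, with "score" (0 to 1); they miss things now and then, are a little off and sometimes report something else, mostly with a low value. They report only what shows in the picture. A call takes as long as a camera call.
- search_frame(query, camera): "box" ([left, top, width, height] in pixels, round what is visible of it).
- regions_of(query, camera): "region" (420x560 bool, what is visible of it) and "box" ([left, top, width, height] in pixels, round what is visible of it).
The state is a dict: "clock": time; "joints": joint angles; "joint_vel": joint speeds; "joint_efforts": joint torques, N m; "position": TCP position; "ee_rot": TCP orientation; "contact_force": force on the tool from outside, world axes, zero at the start; "wrist_torque": the same for the moment, N m; "gripper_width": finger opening in mm.
Only numpy, scipy, OpenCV 4.12 (cv2) and the standard library are available. Lean on these libraries where they do the work, as an engineer would, in place of code of your own. Each camera call takes 0.05 s, during which the arm holds its last target. There are 200 camera calls.

TASK

Put the decorating tools away: raise the pull end of the pencil case's lid over the end lip, slide the lid out and set it aside, and lay in it every fine-liner pen, pencil stub, needle tool, taped liner tool and eraser lying on the near half of the table (four to six of them). Then slide the lid back along its rails until its spring tab clicks in behind the front wall, and leave the roll of tape, the little bowl and the tile where they are.

Things in the scene. Friction and masses are not known exactly. Their poses are not given: they have to be found in the camera images.
- case: open-topped plywood pencil case, fixed, 200 mm long (its x) x 174 wide x 54 high; origin under its centre, z up. Hollow x -90 to 90, y -72 to 72, floor at z 6 mm, rim at z 40 mm, empty. Each long side's rim is a rail 9 mm wide on which the lid's edge lies; fences outside the rails are 162 mm apart and end at z 50.5 mm. The lid slides shut towards +x, out towards -x
- case_home (a point): point at the middle of the case at rim height (z 40 mm), axes as the case; the lid's origin and axes coincide with it when the lid is fully shut (free play 2 mm either way along x, 3 mm along y)
- case_keepers (a point): middle between the two keeper strips that overhang the rails at the case's +x end: x 50 to 100 of the case, 144 mm apart, underside at z 50.5 mm, top 54.5 mm, so each groove is 10.5 mm high for the 6 mm lid; a stop closes them at x 96. Point at x 75, z 50.5 mm of the case
- case_lip (a point): middle of the top edge of the case's front wall (case x -98 to -90, top level with the rim, z 40 mm; point at x -94): the end lip behind which the lid's spring tab catches
- lid: loose plywood sliding lid, shut at the start, 194 mm long (x -100 at the pull end to +94; the last 22 mm narrower, 148) x 156 wide x 6 thick, about 0.27 kg; origin mid-underside. The tab below its -x end holds it: raise that end 6 to 9 mm, tipping the lid up to 0.045 rad about its +x edge (which has 4.5 mm play in the grooves), and slide it 50 mm or more to -x; then it lifts off
- lid_rear (a point): middle of the lid's plain +x edge, underside. To put the lid back, lay it flat between the fences 50 to 70 mm short of home (nothing is overhead there), so that this edge is just short of the keepers, then slide it flat along +x, home to the stop
- lid_pull (a point): centre of the lid's pull, an upright block of darker wood, 14 mm thick along the lid's x, 64 mm long along its y, 30 mm high, on the lid's upper face; axes as the lid; the point is 15 mm above that face, 21 mm above the underside, at x -30 mm on the lid
- tab (a joint): steel spring tab in the lid's -x end, a leaf 26 mm wide, 47 long, hooked 4.5 mm below the lid; value = rad bent upward: 0 straight, catching; about 0.14 while its ramp rides over the front wall; a little up when the lid lies on a table. Springs back by itself; pushing it shut takes 2 to 6 N along the rails over the last 25 mm, and it clicks in behind the wall 4 mm before the stop
- pen_a_mid (a point): fine-liner pen, white barrel (red band at the end) with a dark tip, 126 x 11 x 11 mm, about 14 g, lying along its y; the point is on the axis half-way along the barrel, at the balance point, 5.5 mm above what it lies on
- pen_b_mid (a point): fine-liner pen, white barrel (plain) with a dark tip, 126 x 11 x 11 mm, about 14 g, lying along its y; the point is on the axis half-way along the barrel, at the balance point, 5.5 mm above what it lies on
- liner_mid (a point): liner tool, greenish taped shaft 135 x 13 x 13 mm, 30 g, lying along its y; the point is at its centre, 6.5 mm above what it lies on
- needle_mid (a point): needle tool: wooden handle 100 mm long and 11 mm thick, thin steel needle 50 mm long beyond its -y end, 18 g, lying along its y; the point is at the middle of the handle, 5.5 mm above what it lies on
- pencil_mid (a point): brown pencil stub, 96 x 8 x 8 mm, 12 g, lying along its y; the point is at its middle, 4 mm above what it lies on
- eraser_mid (a point): white eraser, 20 x 42 x 12 mm, 15 g, lying flat, long along its y; the point is at its centre, 6 mm above what it lies on
- tile: bystander: dark green glazed test tile lying flat, 50 x 58 x 8 mm, origin under its centre
- tape: bystander: roll of masking tape lying flat, 105 mm across, 20 mm high, origin under its centre
- cup: bystander: small terracotta bowl, 65 mm across, 50 mm high, origin under its centre

How it is judged (in metres and radians):
On the way, in this order (a step that is already met when the one before it is completed fails the run):
1. the lid is off the case, its middle at least 12 cm to the side of the case's (horizontal distance between lid and case above 0.12 m), for 0.2 s.
2. every tool lies in the case, below the rim, while the lid is still off (x of pen_a_mid in the frame of case between -0.09 and 0.09 m and y of pen_a_mid in the frame of case between -0.072 and 0.072 m and z of pen_a_mid in the frame of case between 0 and 0.036 m and x of pen_b_mid in the frame of case between -0.09 and 0.09 m and y of pen_b_mid in the frame of case between -0.072 and 0.072 m and z of pen_b_mid in the frame of case between 0 and 0.036 m and x of liner_mid in the frame of case between -0.09 and 0.09 m and y of liner_mid in the frame of case between -0.072 and 0.072 m and z of liner_mid in the frame of case between 0 and 0.036 m and x of needle_mid in the frame of case between -0.09 and 0.09 m and y of needle_mid in the frame of case between -0.072 and 0.072 m and z of needle_mid in the frame of case between 0 and 0.036 m and x of pencil_mid in the frame of case between -0.09 and 0.09 m and y of pencil_mid in the frame of case between -0.072 and 0.072 m and z of pencil_mid in the frame of case between 0 and 0.036 m and x of eraser_mid in the frame of case between -0.09 and 0.09 m and y of eraser_mid in the frame of case between -0.072 and 0.072 m and z of eraser_mid in the frame of case between 0 and 0.036 m and horizontal distance between lid and case above 0.12 m), for 0.2 s.
3. the lid is shut: fully home and flat on its rails, the tab sprung back behind the front wall (x of lid in the frame of case_home between -0.005 and 0.005 m and y of lid in the frame of case_home between -0.006 and 0.006 m and z of lid in the frame of case_home between -0.0025 and 0.0025 m and value of joint tab below 0.03 rad), for 0.3 s.
At the end, for the whole second after the job is handed in: every tool's middle is inside the hollow of the case and below its rim; the lid is at rest on the rails, within 5 mm of home along them, 6 mm across and 2.5 mm in height, and its tab is sprung back to within 0.03 rad of straight (all of step 3 and x of pen_a_mid in the frame of case between -0.09 and 0.09 m and y of pen_a_mid in the frame of case between -0.072 and 0.072 m and z of pen_a_mid in the frame of case between 0 and 0.036 m and x of pen_b_mid in the frame of case between -0.09 and 0.09 m and y of pen_b_mid in the frame of case between -0.072 and 0.072 m and z of pen_b_mid in the frame of case between 0 and 0.036 m and x of liner_mid in the frame of case between -0.09 and 0.09 m and y of liner_mid in the frame of case between -0.072 and 0.072 m and z of liner_mid in the frame of case between 0 and 0.036 m and x of needle_mid in the frame of case between -0.09 and 0.09 m and y of needle_mid in the frame of case between -0.072 and 0.072 m and z of needle_mid in the frame of case between 0 and 0.036 m and x of pencil_mid in the frame of case between -0.09 and 0.09 m and y of pencil_mid in the frame of case between -0.072 and 0.072 m and z of pencil_mid in the frame of case between 0 and 0.036 m and x of eraser_mid in the frame of case between -0.09 and 0.09 m and y of eraser_mid in the frame of case between -0.072 and 0.072 m and z of eraser_mid in the frame of case between 0 and 0.036 m and linear speed of lid below 0.02 m/s); the robot touches nothing.
It fails at once if the tile is shifted more than 3 cm (distance of tile from where it was at the start of the episode above 0.03 m).
It fails at once if the roll of tape is shifted more than 3 cm (distance of tape from where it was at the start of the episode above 0.03 m).
It fails at once if the small bowl is shifted more than 3 cm (distance of cup from where it was at the start of the episode above 0.03 m).
Of pen_a, pen_b, liner, needle, pencil, eraser only 4 to 6 are there at a start; the rules pass over those that are not, and their reading is None.
At some moment in a run one of pen_a, pen_b, liner, needle, pencil, eraser may be knocked a few centimetres aside while the robot is not near it.
Once in a run the grip may slacken for a moment while it holds something.
It also fails if it takes over 210 s, if anything falls off the work surface, if the arm or the gripper's body presses on something with over 40 N, if the wrist force passes 120 N, or if a joint passes its speed limit or range.

## Working session

There is one attempt and no reset: what is moved stays moved. The work goes in short steps, Python scripts to look and compute and a tool call to move; the robot and the scene stay as the last step left them, time stands still between calls to the robot, and variables do not carry over. Pictures are saved under pics/ and viewed, about 12 in all and at most 16, crops included, and the job is handed in when it is done.

Besides the shell and the picture viewer there is one more tool, called after "Request:" as name(argument=value, ...) on one line, values as JSON. servo_tool: Moves the arm, as the interface text tells. Its arguments: {"type":"object","properties":{"turn":{"type":"array","items":{"type":"array","items":{"type":"number"}}},"dp":{"type":"array","items":{"type":"array","items":{"type":"number"}}},"fingers":{"type":"array","items":{"type":"number"}}},"required":["turn","dp","fingers"]}

```bash
mkdir -p pics; ls; cat > h.py <<'E'
import numpy as np, cv2
from bench import *
def px2w(im,u,v,z):
    H=im["img"].shape[0]; f=H/2/np.tan(np.radians(im["vfov"])/2)
    T=np.array(im["world_from_camera"]); d=T[:3,:3]@np.array([(u-im["cx"])/f,(v-im["cy"])/f,1]); o=T[:3,3]
    return o+d*(z-o[2])/d[2]
def save(im,n): cv2.imwrite("pics/"+n,cv2.cvtColor(im["img"],cv2.COLOR_RGB2BGR))
def rect(im,reg,z):
    cs,_=cv2.findContours(reg.astype(np.uint8),cv2.RETR_EXTERNAL,cv2.CHAIN_APPROX_NONE)
    c=max(cs,key=cv2.contourArea)[:,0]
    P=np.array([px2w(im,u,v,z)[:2] for u,v in c],np.float32)
    (x,y),(a,b),t=cv2.minAreaRect(P)
    if a<b: a,b,t=b,a,t+90
    return np.round([x,y,a,b],1),round(np.radians((t+90)%180-90),3)
E
python3 - <<'E'
from h import *
for c in("top","side"):
    im=get_image(c); save(im,c+"0.png"); print(c,im["vfov"],im["cx"],im["cy"],np.round(im["world_from_camera"],2).tolist())
    for q,z in dict(case=40,lid=46,lid_pull=76,pen_a_mid=5,liner_mid=6,needle_mid=5,pencil_mid=4,eraser_mid=12,tile=8,tape=20,cup=50).items():
        for r in regions_of(q,c)[:3]: print(q,round(r["score"],2),np.round(r["box"]),*rect(im,r["region"],z))
print(read_state())
E
```

```text
pics
top 53.113579459425004 282.0024497119266 207.12639854101096 [[-0.02, -0.99, 0.17, 328.55], [-1.0, 0.02, -0.01, -47.68], [0.0, -0.17, -0.99, 1404.58], [0.0, 0.0, 0.0, 1.0]]
case 0.91 [227. 164.  68.  57.] [525.4  13.  197.   21.3] -1.553
lid 0.73 [231. 169.  61.  48.] [610.2  12.2 194.5 156.8] -1.498
lid_pull 0.58 [227. 166.  66.  52.] [604.1  12.3 193.5 159. ] -1.498
pen_a_mid 0.44 [160. 233.  31.   7.] [472.4 299.1 106.6  13.4] 1.551
liner_mid 0.18 [374. 245.  29.  34.] [ 379.9 -398.6  109.2  105.4] 1.503
needle_mid 0.4 [229. 166.  63.  55.] [618.6  13.9 200.8 161. ] -1.496
needle_mid 0.39 [157. 207.  31.   7.] [562.2 314.6  94.7  10.2] -1.477
needle_mid 0.38 [220. 249.  31.   5.] [417.2 107.3  96.5   4.6] -1.491
eraser_mid 0.53 [179. 256.  10.   8.] [388.8 277.5  36.5  13.1] 1.551
tile 0.62 [180. 173.  20.  17.] [660.9 251.8  61.8  54.6] -0.363
tape 0.89 [374. 244.  31.  35.] [ 378.8 -398.4  109.   104.1] 1.551
tape 0.61 [313. 246.  38.   5.] [ 426.1 -220.   122.    16.4] 1.551
cup 0.76 [352. 156.  20.  19.] [ 694.6 -325.2   65.3   59.9] -0.055
cup 0.62 [274. 183.  14.  13.] [
[... 1361 characters left out ...]
clock': 1.2, 'joints': array([-1.02938687e+00,  3.84705603e-01,  7.90323711e-03, -1.70833702e-06,
       -1.19395969e+00, -2.58583720e-01]), 'joint_vel': array([-0.00083869, -0.00137069,  0.00164566,  0.00017976, -0.0025667 ,
        0.00168645]), 'joint_efforts': array([ 1.90683604e-04, -3.92099798e+01,  1.88618445e+01,  4.19064850e+00,
       -3.14264453e-04,  7.27988891e-06]), 'position': array([ 174.43502208, -600.15674232,  231.30970697]), 'ee_rot': array([-1.40941708e-01,  9.90017896e-01, -1.54727491e-05,  7.40401956e-06]), 'contact_force': array([-0.23381883, -0.53715933, -0.21659652]), 'wrist_torque': array([-0.01279985,  0.05244439, -0.02021717]), 'gripper_width': 85.51614680118892}
```

View pics/top0.png

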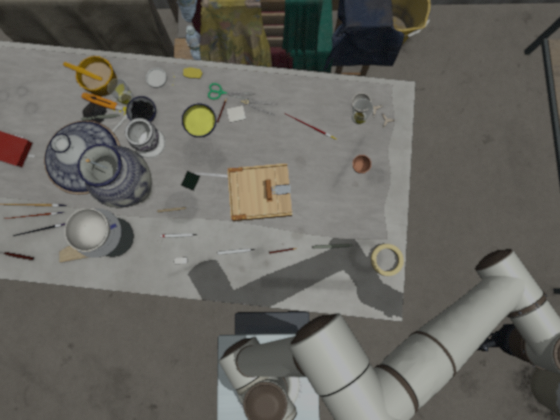

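View pics/side0.png

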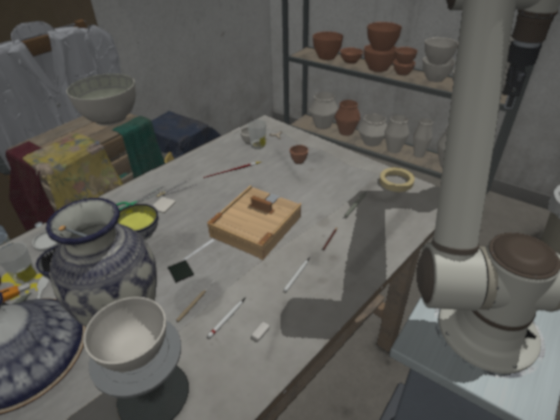

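The top view shows the shut case at about (260,192), with the steel tab on its right (world −y) side. Six tools lie along world y: the needle (172,210), pen A (178,236), eraser (181,260), pen B (236,251), pencil (281,251) and liner (333,245). The tape is at (388,260), the cup at (362,164) and the tile at (190,181). The side view agrees. Next I'll look closer at the case and pull.

```bash
python3 - <<'E'
from h import *
a=cv2.imread("pics/top0.png");b=cv2.imread("pics/side0.png")
A=cv2.resize(a[155:230,150:300],None,fx=5.3,fy=5.3,interpolation=cv2.INTER_CUBIC)
B=cv2.resize(b[180:265,200:310],None,fx=3.6,fy=2.3,interpolation=cv2.INTER_CUBIC)[:195]
C=cv2.resize(b[180:245,295:375],None,fx=3,fy=3,interpolation=cv2.INTER_CUBIC)
o=np.zeros((398+195,795,3),np.uint8);o[:A.shape[0],:]=A[:398,:795];o[398:398+B.shape[0],:B.shape[1]]=B;o[398:,400:640]=C
cv2.imwrite("pics/c1.png",o)
im=get_image("top")
for u,v,z in((268,189.5,76),(283,189.5,46)):print(px2w(im,u,v,z).round(1))
E
```

```text
[609.9 -12.   76. ]
[615.3 -60.7  46. ]
```

View pics/c1.png

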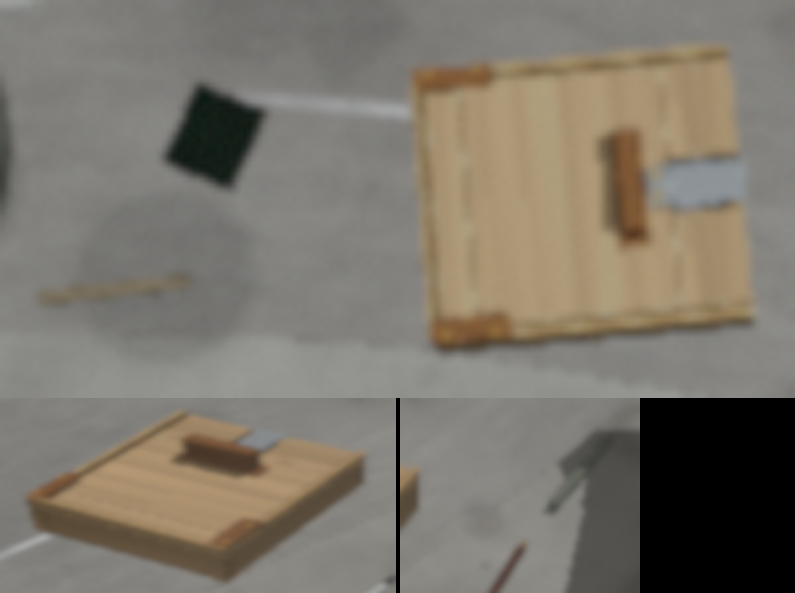

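Request:
servo_tool(turn=[[0,0,-0.03],[0,0,-0.03],[0,0,-0.03],[0,0,-0.03],[0,0,-0.03]], dp=[[0.031,0.042,-0.005],[0.031,0.042,-0.005],[0.031,0.042,-0.005],[0.031,0.042,-0.005],[0.031,0.042,-0.005]], fingers=[0.085,0.085,0.085,0.06,0.06])

```text
clock: 1.88
position: [331.5, -387.2, 205.6]
ee_rot: [-0.06, 0.998, -0.001, 0.001]
contact_force: [0.3, 1.0, -0.4]
gripper_width: 60.2
```

Request:
servo_tool(turn=[[0,0,-0.03],[0,0,-0.03],[0,0,0],[0,0,0],[0,0,0]], dp=[[0.031,0.042,-0.005],[0.031,0.042,-0.005],[0.031,0.042,-0.005],[0.031,0.042,-0.005],[0.031,0.042,-0.005]], fingers=[0.06,0.06,0.06,0.06,0.06])

```text
clock: 2.5
position: [491.4, -169.8, 181.8]
ee_rot: [-0.03, 1.0, -0.002, 0.003]
contact_force: [0.3, 0.0, 0.1]
gripper_width: 60.1
```

```bash
cat >> h.py <<'E'
from scipy.spatial.transform import Rotation as Rn
def st(tx=None,ty=None,tz=None,yaw=None):
    s=read_state(); R=Rn.from_quat(s["ee_rot"]).as_matrix(); p=s["position"]
    y=np.arctan2(R[1,1],R[0,1])
    print("t",round(s["clock"],2),"p",p.round(1),"jawyaw",round(y,3),"zax",R[:,2].round(3),"F",np.round(s["contact_force"],1),"w",round(s["gripper_width"],1),"j",s["joints"].round(2))
    if tx is not None: print("d",np.round(np.array([tx,ty,tz])-p,1))
    if yaw is not None: print("dyaw",round((yaw-y+np.pi/2)%np.pi-np.pi/2,3))
E
python3 -c "
from h import *
st(611,-16,90,1.646)"
```

```text
t 2.5 p [ 491.4 -169.8  181.8] jawyaw 1.63 zax [ 0.006 -0.005 -1.   ] F [0.3 0.  0.1] w 60.1 j [-0.02  0.25 -0.33  0.01 -0.99 -1.5 ]
d [119.6 153.8 -91.8]
dyaw 0.016
```

Request:
servo_tool(turn=[[0,0,0.015],[0,0,0],[0,0,0],[0,0,0],[0,0,0]], dp=[[0.03,0.038,-0.02],[0.03,0.038,-0.02],[0.03,0.038,-0.02],[0.03,0.038,-0.02],[0,0,0]], fingers=[0.06,0.06,0.06,0.06,0.06])

```text
clock: 3.12
position: [617.7, -9.2, 99.9]
ee_rot: [-0.04, 0.999, -0.003, 0.005]
contact_force: [-0.0, 0.5, -0.4]
gripper_width: 60.2
```

```bash
python3 -c "
from h import *
st(611,-16,50,1.646)
a=get_image('top');b=get_image('side')
A=cv2.resize(a['img'][150:240,210:310],None,fx=4,fy=4,interpolation=2);B=cv2.resize(b['img'][120:270,200:320],None,fx=3,fy=3,interpolation=2)
o=np.zeros((450,760,3),np.uint8);o[:360,:400]=A;o[:,400:]=B;save({'img':o},'c2.png')"
```

```text
t 3.12 p [617.7  -9.2  99.9] jawyaw 1.652 zax [ 0.01  -0.005 -1.   ] F [-0.   0.5 -0.4] w 60.2 j [ 0.25  0.49 -0.19  0.01 -0.89 -1.75]
d [ -6.7  -6.8 -49.9]
dyaw -0.006
```

View pics/c2.png

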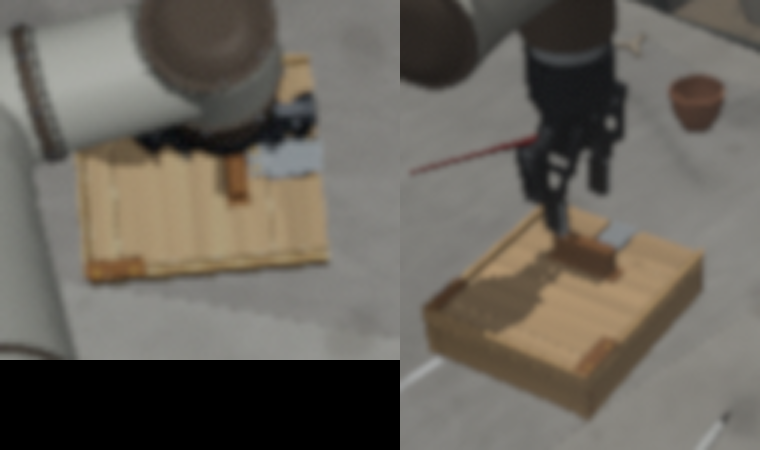

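Request:
servo_tool(turn=[[0.005,0.01,-0.006],[0,0,0],[0,0,0],[0,0,0],[0,0,0]], dp=[[-0.006,-0.007,-0.01],[0,0,-0.02],[0,0,-0.019],[0,0,0],[0,0,0]], fingers=[0.06,0.06,0.06,0.06,0.04])

```text
clock: 3.85
position: [607.6, -24.8, 54.6]
ee_rot: [-0.032, 0.999, 0.001, 0.002]
contact_force: [-0.6, 0.8, 1.1]
gripper_width: 42.8
```

```bash
python3 -c "
from h import *
st(611,-16,50,1.646)"
```

```text
t 3.85 p [607.6 -24.8  54.6] jawyaw 1.635 zax [ 0.004  0.002 -1.   ] F [-0.6  0.8  1.1] w 42.8 j [ 0.22  0.53 -0.25 -0.   -0.79 -1.73]
d [ 3.4  8.8 -4.6]
dyaw 0.011
```

Request:
servo_tool(turn=[[0,0,0.011],[0,0,0],[0,0,0],[0,0,0],[0,0,0]], dp=[[0.003,0.008,-0.004],[0,0,0],[0,0,0],[0,0,0],[0,0,0]], fingers=[0.04,0.04,0.0,0.0,0.0])

```text
clock: 4.47
position: [611.8, -14.3, 52.8]
ee_rot: [-0.038, 0.999, 0.002, 0.004]
contact_force: [0.0, -0.5, -1.4]
gripper_width: 12.9
```

```bash
python3 -c "
from h import *
st(611,-16,50,1.646)"
```

```text
t 4.47 p [611.8 -14.3  52.8] jawyaw 1.647 zax [ 0.008  0.004 -1.   ] F [ 0.  -0.5 -1.4] w 12.9 j [ 0.24  0.53 -0.24 -0.   -0.78 -1.73]
d [-0.8 -1.7 -2.8]
dyaw -0.001
```

Request:
servo_tool(turn=[[0,0,0],[-0.019,-0.0015,0],[-0.019,-0.0015,0],[0,0,0],[0,0,0]], dp=[[0,0,0],[0,0,0.0025],[0,0,0.0025],[0,0,0],[0,0,0]], fingers=[0.0,0.0,0.0,0.0,0.0])

```text
clock: 5.1
position: [611.3, -14.3, 57.1]
ee_rot: [-0.038, 0.999, -0.018, 0.004]
contact_force: [-0.6, 0.7, -3.3]
gripper_width: 12.8
```

```bash
python3 -c "
from h import *
st(611.8,-14.3,57.6,1.646)"
```

```text
t 5.1 p [611.3 -14.3  57.1] jawyaw 1.646 zax [ 0.01  -0.036 -0.999] F [-0.6  0.7 -3.3] w 12.8 j [ 0.26  0.53 -0.26  0.05 -0.78 -1.79]
d [ 0.5 -0.   0.5]
dyaw -0.0
```

Request:
servo_tool(turn=[[0,0,0],[0,0,0],[0,0,0],[0,0,0],[0,0,0]], dp=[[0,0,0.0007],[0.0006,-0.008,0],[0.0009,-0.012,0],[0.0009,-0.012,0],[0.0009,-0.012,0]], fingers=[0.0,0.0,0.0,0.0,0.0])

```text
clock: 5.72
position: [614.0, -61.5, 57.4]
ee_rot: [-0.038, 0.999, -0.018, 0.003]
contact_force: [-0.1, 0.2, -2.4]
gripper_width: 12.7
```

```bash
python3 -c "
from h import *
st(616.8,-84,57.6,1.646)"
```

```text
t 5.72 p [614.  -61.5  57.4] jawyaw 1.647 zax [ 0.008 -0.037 -0.999] F [-0.1  0.2 -2.4] w 12.7 j [ 0.18  0.53 -0.25  0.05 -0.79 -1.71]
d [  2.8 -22.5   0.2]
dyaw -0.001
```

Request:
servo_tool(turn=[[0,0,0],[0,0,0],[0.019,0.0015,0],[0.019,0.0015,0],[0,0,0]], dp=[[0.0012,-0.016,0],[0.0012,-0.016,0],[0,-0.006,0.015],[-0.005,-0.03,0.005],[-0.012,-0.04,0]], fingers=[0.0,0.0,0.0,0.0,0.0])

```text
clock: 6.35
position: [599.8, -175.5, 77.3]
ee_rot: [-0.039, 0.999, 0.001, 0.002]
contact_force: [-0.5, -0.4, -3.0]
gripper_width: 13.0
```

```bash
python3 -c "
from h import *
st(577,-235,13.5,1.646)"
```

```text
t 6.35 p [ 599.8 -175.5   77.3] jawyaw 1.648 zax [ 0.005  0.002 -1.   ] F [-0.5 -0.4 -3. ] w 13.0 j [-0.03  0.52 -0.18 -0.   -0.86 -1.46]
d [-22.8 -59.5 -63.8]
dyaw -0.002
```

Request:
servo_tool(turn=[[0,0,0],[0,0,0],[0,0,0],[0,0,0],[0,0,0]], dp=[[-0.01,-0.03,0],[-0.006,-0.025,-0.005],[0,0,-0.02],[0,0,-0.02],[0,0,-0.01]], fingers=[0.0,0.0,0.0,0.0,0.0])

```text
clock: 6.98
position: [580.6, -240.6, 21.3]
ee_rot: [-0.035, 0.999, 0.0, 0.003]
contact_force: [0.1, -0.1, -3.1]
gripper_width: 13.0
```

```bash
python3 -c "
from h import *
st(577,-235,13.5,1.646)"
```

```text
t 6.97 p [ 580.6 -240.6   21.3] jawyaw 1.64 zax [ 0.005  0.001 -1.   ] F [ 0.1 -0.1 -3.1] w 13.0 j [-0.14  0.6  -0.22 -0.   -0.75 -1.36]
d [-3.6  5.6 -7.8]
dyaw 0.006
```

Request:
servo_tool(turn=[[0,0,0.006],[0,0,0],[0,0,0],[0,0,0],[0,0,0]], dp=[[0,0,-0.003],[0,0,-0.003],[0,0,-0.001],[0,0,0],[0,0,0]], fingers=[0.0,0.0,0.0,0.0,0.0])

```text
clock: 7.6
position: [581.2, -241.3, 16.1]
ee_rot: [-0.038, 0.999, -0.0, 0.003]
contact_force: [-0.2, -0.2, -0.7]
gripper_width: 12.8
```

```bash
python3 -c "
from h import *
st(577,-235,13,1.646)"
```

```text
t 7.6 p [ 581.2 -241.3   16.1] jawyaw 1.647 zax [ 0.006 -0.    -1.   ] F [-0.2 -0.2 -0.7] w 12.8 j [-0.14  0.61 -0.22 -0.   -0.74 -1.36]
d [-4.2  6.3 -3.1]
dyaw -0.001
```

Request:
servo_tool(turn=[[0,0,0],[0,0,0],[0,0,0],[0,0,0],[0,0,0.1]], dp=[[0,0,-0.001],[0,0,0],[0,0,0.03],[0,0,0.05],[0,0,0.04]], fingers=[0.04,0.04,0.04,0.04,0.04])

```text
clock: 8.22
position: [581.4, -241.0, 136.0]
ee_rot: [-0.09, 0.996, -0.0, 0.002]
contact_force: [0.2, -0.2, -0.3]
gripper_width: 39.9
```

Request:
servo_tool(turn=[[0,0,0.18],[0,0,0.18],[0,0,0.18],[0,0,0.18],[0,0,0.18]], dp=[[0,0.02,0],[0,0.06,0],[0,0.06,0],[0,0.06,0],[0,0.06,0]], fingers=[0.04,0.04,0.04,0.04,0.04])

```text
clock: 8.85
position: [585.8, 21.9, 143.6]
ee_rot: [-0.524, 0.851, -0.0, 0.011]
contact_force: [1.3, -0.1, -0.1]
gripper_width: 40.1
```

```bash
cat > look.py <<'E'
from h import *
import sys
def look(names,tag=None):
    for c in("top","side"):
        im=get_image(c)
        if tag: save(im,tag+c+".png")
        for q,z in dict(lid=6,pen_a_mid=5,liner_mid=6,needle_mid=5,pencil_mid=4,eraser_mid=8).items():
            if q not in names: continue
            for r in regions_of(q,c)[:4]:
                if r["score"]>.2: print(c,q,round(r["score"],2),np.round(r["box"]),*rect(im,r["region"],z))
E
python3 -c "
from look import *
st();look(['lid','pen_a_mid','liner_mid','needle_mid','pencil_mid','eraser_mid'],'d')"
```

```text
t 8.85 p [585.8  21.9 143.6] jawyaw 2.675 zax [ 0.019  0.011 -1.   ] F [ 1.3 -0.1 -0.1] w 40.1 j [ 0.31  0.39 -0.22 -0.01 -0.94 -0.77]
top pen_a_mid 0.37 [161. 234.  12.   2.] [474.6 330.7  43.3  10. ] 1.551
top liner_mid 0.53 [314. 242.  39.   7.] [ 430.4 -221.8  123.2   16.6] 1.551
top needle_mid 0.7 [298. 178.  64.  49.] [ 580.7 -216.9  197.3  158.3] -1.513
top pencil_mid 0.43 [270. 247.  28.   6.] [417.1 -57.   73.8   7.6] -1.438
side lid 0.69 [273. 171.  73.  45.] [ 582.9 -212.2  206.5  159. ] -1.482
side pen_a_mid 0.82 [206. 299.  39.  38.] [476.5 298.7 111.5   8.9] -1.555
side liner_mid 0.49 [345. 194.  17.  24.] [ 432.2 -216.4  131.5   12.7] -1.541
side needle_mid 0.59 [178. 292.  25.  28.] [564.3 319.7  90.4  13.6] -1.52
side pencil_mid 0.59 [325. 230.  11.  18.] [419.8 -52.3  74.4   4. ] -1.427
side pencil_mid 0.21 [204. 189.  98.  71.] [635.9  -2.7 253.7 222.8] -1.498
side eraser_mid 0.61 [256. 321.  15.  19.] [392.  285.   46.4  25.8] -1.536
```

View pics/dtop.png

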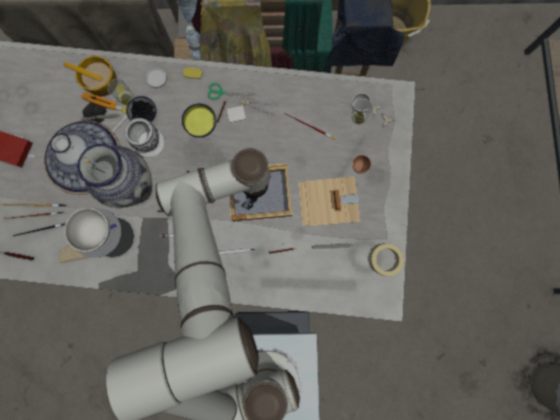

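The lid lies clear at (330,201) with nothing disturbed. The case is open and empty at (260,193), and the liner shows unshadowed at (333,245). I'll pick the liner first.

Request:
servo_tool(turn=[[0,0,0.12],[0,0,0.12],[0,0,0.12],[0,0,0.12],[0,0,0]], dp=[[-0.035,-0.048,0],[-0.035,-0.048,0],[-0.035,-0.048,-0.01],[-0.03,-0.048,-0.02],[-0.01,-0.03,-0.03]], fingers=[0.04,0.04,0.04,0.04,0.04])

```text
clock: 10.18
position: [439.6, -207.3, 84.5]
ee_rot: [0.717, -0.697, 0.001, -0.013]
contact_force: [1.8, 0.0, -0.1]
gripper_width: 40.1
```

```bash
python3 -c "
from h import *
st(431,-218,3,0.02)"
```

```text
t 10.18 p [ 439.6 -207.3   84.5] jawyaw -3.115 zax [ 0.02   0.017 -1.   ] F [ 1.8  0.  -0.1] w 40.1 j [-0.12  0.32 -0.52 -0.03 -0.72  0.17]
d [ -8.6 -10.7 -81.5]
dyaw -0.007
```

Request:
servo_tool(turn=[[-0.017,0.02,0],[0,0,0],[0,0,0],[0,0,0],[0,0,0]], dp=[[-0.006,-0.005,-0.02],[0,0,-0.025],[0,0,-0.02],[0,0,-0.005],[0,0,0]], fingers=[0.04,0.04,0.04,0.04,0.04])

```text
clock: 10.8
position: [431.3, -216.1, 11.8]
ee_rot: [0.714, -0.7, -0.001, 0.001]
contact_force: [-0.6, -0.1, -0.3]
gripper_width: 40.0
```

```bash
python3 -c "
from h import *
st(431,-218,3,0.02)"
```

```text
t 10.8 p [ 431.3 -216.1   11.8] jawyaw -3.122 zax [-0.002 -0.    -1.   ] F [-0.6 -0.1 -0.3] w 40.0 j [-0.13  0.44 -0.6   0.   -0.54  0.15]
d [-0.3 -1.9 -8.8]
dyaw 0.0
```

Request:
servo_tool(turn=[[0,0,0],[0,0,0],[0,0,0],[0,0,0],[0,0,0]], dp=[[0,-0.001,-0.006],[0,0,-0.002],[0,0,0],[0,0,0],[0,0,0]], fingers=[0.04,0.04,0.0,0.0,0.0])

```text
clock: 11.42
position: [433.1, -217.2, 5.6]
ee_rot: [0.714, -0.7, 0.002, -0.001]
contact_force: [0.1, 0.0, -0.2]
gripper_width: 11.3
```

Request:
servo_tool(turn=[[0,0,0.01],[0,0,0.01],[0,0,0.01],[0,0,0.01],[0,0,0.01]], dp=[[0,0,0.02],[0,0,0.05],[0.01,0.04,0.03],[0.03,0.05,0],[0.03,0.05,0]], fingers=[0.0,0.0,0.0,0.0,0.0])

```text
clock: 12.05
position: [502.3, -75.9, 109.1]
ee_rot: [0.73, -0.684, 0.001, -0.001]
contact_force: [1.2, -0.7, 0.3]
gripper_width: 11.6
```

```bash
cat >> h.py <<'E'
def lane(dy,dx=0,z=26):
    # target TCP in the case, dy in case y, dx in case x
    ax=np.array([-.075,.997]); ay=np.array([-.997,-.075]); p=np.array([609.6,15.7])+dx*ax+dy*ay
    st(p[0],p[1],z,0.075)
E
python3 -c "
from h import *
lane(40)"
```

```text
t 12.05 p [502.3 -75.9 109.1] jawyaw -3.077 zax [ 0.003  0.    -1.   ] F [ 1.2 -0.7  0.3] w 11.6 j [ 0.17  0.32 -0.44  0.   -0.81 -0.11]
d [ 67.4  88.6 -83.1]
dyaw 0.011
```

Request:
servo_tool(turn=[[0,0,0.01],[0,0,0],[0,0,0],[0,0,0],[0,0,0]], dp=[[0.025,0.03,0],[0.02,0.03,0],[0.01,0.012,-0.01],[0,0,-0.03],[0,0,-0.02]], fingers=[0.0,0.0,0.0,0.0,0.0])

```text
clock: 12.68
position: [560.6, 2.2, 48.2]
ee_rot: [0.735, -0.678, 0.002, -0.003]
contact_force: [-1.0, 0.4, 0.6]
gripper_width: 11.1
```

```bash
python3 -c "
from h import *
lane(40)"
```

```text
t 12.68 p [560.6   2.2  48.2] jawyaw -3.062 zax [ 0.007  0.002 -1.   ] F [-1.   0.4  0.6] w 11.1 j [ 0.29  0.47 -0.38  0.   -0.71 -0.21]
d [  9.1  10.5 -22.2]
dyaw -0.005
```

Request:
servo_tool(turn=[[0,0,0],[0,0,0],[0,0,0],[0,0,0],[0,0,0]], dp=[[0.009,0.009,0],[0,0,-0.01],[0,0,-0.01],[0,0,0],[0,0,0]], fingers=[0.0,0.0,0.0,0.02,0.024])

```text
clock: 13.3
position: [569.1, 10.3, 26.1]
ee_rot: [0.734, -0.679, 0.001, -0.002]
contact_force: [-0.5, 0.1, -0.2]
gripper_width: 24.2
```

Request:
servo_tool(turn=[[0,0,0],[0,0,0],[0,0,0],[0,0,0],[0,0,0]], dp=[[0,0,0],[0,0,0.03],[0,0,0.05],[-0.03,-0.01,0.03],[-0.05,-0.02,0]], fingers=[0.024,0.024,0.024,0.03,0.03])

```text
clock: 13.92
position: [490.8, -19.4, 140.6]
ee_rot: [0.735, -0.678, 0.003, -0.004]
contact_force: [-0.0, 0.2, -1.2]
gripper_width: 29.5
```

```bash
python3 -c "
from look import *
st(419,-52,3,.14);look(['pencil_mid','liner_mid','pen_a_mid'],'e')
st(419,-52,3,.14)"
```

```text
t 13.93 p [490.8 -19.4 140.6] jawyaw -3.062 zax [ 0.009  0.001 -1.   ] F [-0.   0.2 -1.2] w 29.5 j [ 0.29  0.25 -0.45  0.   -0.87 -0.21]
d [ -71.8  -32.6 -137.6]
dyaw 0.06
top pen_a_mid 0.35 [271. 248.  25.   8.] [416.8 -55.   85.3  12.3] -1.394
top pencil_mid 0.4 [270. 250.  25.   2.] [416.7 -53.4  80.8   8.7] -1.426
side pen_a_mid 0.79 [207. 304.  33.  34.] [476.8 301.  109.1  10.9] -1.535
side liner_mid 0.42 [258. 214.  22.  26.] [574.7   4.7 125.3  14.1] -1.522
side pencil_mid 0.4 [324. 231.  12.  18.] [419.  -48.4  82.4   9.3] -1.448
t 14.32 p [489.9 -19.5 137.6] jawyaw -3.063 zax [ 0.002 -0.    -1.   ] F [0.2 0.5 0.1] w 30.1 j [ 0.29  0.25 -0.45  0.   -0.87 -0.21]
d [ -70.9  -32.5 -134.6]
dyaw 0.061
```

View pics/eside.png

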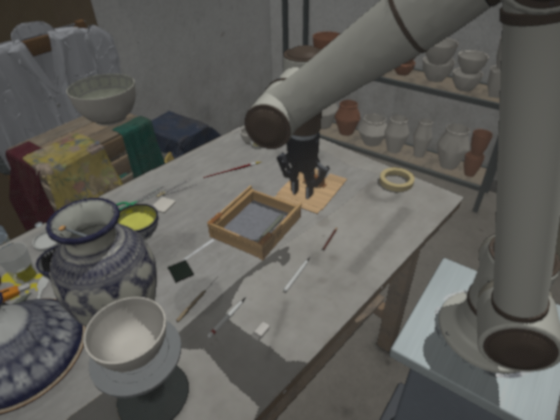

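Request:
servo_tool(turn=[[0,0,0.02],[0,0,0.02],[0,0,0.02],[0,0,0],[0,0,0]], dp=[[-0.035,-0.015,-0.02],[-0.028,-0.013,-0.03],[-0.003,-0.002,-0.04],[0,0,-0.025],[0,0,-0.005]], fingers=[0.03,0.03,0.03,0.03,0.03])

```text
clock: 14.95
position: [427.2, -48.6, 14.3]
ee_rot: [0.756, -0.655, 0.002, -0.002]
contact_force: [1.1, 0.0, 0.3]
gripper_width: 29.9
```

```bash
python3 -c "
from h import *
st(418,-53,3,0.14)"
```

```text
t 14.95 p [427.2 -48.6  14.3] jawyaw -2.999 zax [ 0.006  0.001 -1.   ] F [1.1 0.  0.3] w 29.9 j [ 0.27  0.37 -0.73  0.   -0.47 -0.13]
d [ -9.2  -4.4 -11.3]
dyaw -0.003
```

Request:
servo_tool(turn=[[0,0,0],[0,0,0],[0,0,0],[0,0,0],[0,0,0]], dp=[[-0.009,-0.004,0],[0,0,-0.008],[0,0,-0.003],[0,0,0],[0,0,0]], fingers=[0.03,0.03,0.03,0.03,0.03])

```text
clock: 15.58
position: [420.6, -52.1, 4.4]
ee_rot: [0.756, -0.654, 0.004, -0.004]
contact_force: [0.1, -0.2, -0.1]
gripper_width: 29.9
```

```bash
python3 -c "
from h import *
st(418,-53,3,0.14)"
```

```text
t 15.57 p [420.6 -52.1   4.4] jawyaw -2.998 zax [ 0.011  0.002 -1.   ] F [ 0.1 -0.2 -0.1] w 29.9 j [ 0.26  0.38 -0.75  0.   -0.42 -0.12]
d [-2.6 -0.9 -1.4]
dyaw -0.004
```

Request:
servo_tool(turn=[[0,0,0],[0,0,0],[0,0,0],[0,0,0],[0,0,0]], dp=[[-0.002,0,-0.001],[0,0,0],[0,0,0],[0,0,0],[0,0,0.03]], fingers=[0.0,0.0,0.0,0.0,0.0])

```text
clock: 16.2
position: [417.2, -52.3, 32.6]
ee_rot: [0.756, -0.654, 0.002, -0.002]
contact_force: [0.8, 0.2, 0.2]
gripper_width: 5.2
```

Request:
servo_tool(turn=[[0,0,0],[0,0,-0.02],[0,0,-0.02],[0,0,-0.02],[0,0,0]], dp=[[0,0,0.05],[0.04,0.025,0.02],[0.05,0.03,0],[0.045,0.03,0],[0.012,0.008,0]], fingers=[0.0,0.0,0.0,0.0,0.0])

```text
clock: 16.82
position: [567.3, 42.9, 107.8]
ee_rot: [0.735, -0.678, 0.003, -0.004]
contact_force: [-1.1, -0.7, -0.8]
gripper_width: 5.3
```

```bash
python3 -c "
from h import *
lane(20,35)"
```

```text
t 16.82 p [567.3  42.9 107.8] jawyaw -3.062 zax [ 0.011  0.002 -1.   ] F [-1.1 -0.7 -0.8] w 5.3 j [ 0.36  0.4  -0.3   0.   -0.85 -0.28]
d [ 19.8   6.2 -81.8]
dyaw -0.005
```

Request:
servo_tool(turn=[[0,0,0],[0,0,0],[0,0,0],[0,0,0],[0,0,0]], dp=[[0.015,0.005,-0.02],[0.003,0.001,-0.03],[0,0,-0.02],[0,0,-0.006],[0,0,0]], fingers=[0.0,0.0,0.0,0.0,0.0])

```text
clock: 17.45
position: [584.0, 48.6, 28.6]
ee_rot: [0.735, -0.678, 0.002, -0.003]
contact_force: [-0.7, 0.2, 0.6]
gripper_width: 5.5
```

```bash
python3 -c "
from h import *
lane(20,35)"
```

```text
t 17.45 p [584.   48.6  28.6] jawyaw -3.062 zax [ 0.007  0.001 -1.   ] F [-0.7  0.2  0.6] w 5.5 j [ 0.36  0.53 -0.33  0.   -0.7  -0.28]
d [ 3.   0.5 -2.6]
dyaw -0.005
```

Request:
servo_tool(turn=[[0,0,0],[0,0,0],[0,0,0],[0,0,0],[0,0,0]], dp=[[0.002,0,-0.001],[0,0,0],[0,0,0.03],[0,0,0.05],[-0.04,0.01,0.02]], fingers=[0.02,0.02,0.02,0.03,0.03])

```text
clock: 18.08
position: [547.8, 58.5, 131.7]
ee_rot: [0.734, -0.679, 0.003, -0.004]
contact_force: [-0.7, 0.0, 0.2]
gripper_width: 30.1
```

Request:
servo_tool(turn=[[0,0,0],[0,0,0],[0,0,0],[0,0,0],[0,0,0]], dp=[[-0.045,0.015,0],[-0.045,0.015,-0.01],[-0.025,0.01,-0.02],[-0.005,0.003,-0.03],[0,0,-0.02]], fingers=[0.03,0.03,0.03,0.03,0.03])

```text
clock: 18.7
position: [426.2, 104.6, 58.4]
ee_rot: [0.735, -0.678, 0.006, -0.014]
contact_force: [-0.8, 1.2, -0.1]
gripper_width: 29.9
```

```bash
python3 -c "
from look import *
look(['needle_mid','pen_a_mid','pencil_mid'])
st(418,107,5,0.08)"
```

```text
top pen_a_mid 0.48 [182. 236.   8.  -0.] [475.  265.8  26.7   0. ] 1.551
top needle_mid 0.69 [227. 163.  63.  59.] [616.7  18.9 206.4 187.1] -1.497
top needle_mid 0.44 [160. 207.  29.   7.] [562.4 314.6  94.7  10.2] -1.471
top pencil_mid 0.55 [238. 200.  30.   3.] [585.7  44.8  88.5  11.7] -1.489
top pencil_mid 0.23 [160. 233.  34.   5.] [475.4 294.4 116.8  11.7] -1.548
side pen_a_mid 0.6 [207. 298.  38.  39.] [476.6 299.  116.7  12.3] -1.554
side needle_mid 0.49 [175. 290.  29.  33.] [564.7 318.7 102.6  12.7] -1.493
t 19.1 p [427.5 104.6  59.2] jawyaw -3.063 zax [ 0.029  0.013 -0.999] F [-0.7  0.  -0.5] w 30.1 j [ 0.62  0.28 -0.68  0.01 -0.57 -0.55]
d [ -9.5   2.4 -54.2]
dyaw 0.001
```

Request:
servo_tool(turn=[[-0.013,0.029,0],[0,0,0],[0,0,0],[0,0,0],[0,0,0]], dp=[[-0.008,0.002,-0.015],[0,0,-0.02],[0,0,-0.01],[0,0,-0.003],[0,0,0]], fingers=[0.03,0.03,0.03,0.03,0.03])

```text
clock: 19.73
position: [419.3, 107.2, 9.2]
ee_rot: [0.734, -0.679, -0.001, 0.001]
contact_force: [-0.1, 0.0, 0.5]
gripper_width: 30.1
```

```bash
python3 -c "
from look import *
st(418,107,5,0.08)"
```

```text
t 19.73 p [419.3 107.2   9.2] jawyaw -3.063 zax [-0.002 -0.    -1.   ] F [-0.1  0.   0.5] w 30.1 j [ 0.63  0.39 -0.72 -0.   -0.47 -0.55]
d [-1.3 -0.2 -4.2]
dyaw 0.001
```

Request:
servo_tool(turn=[[0,0,0],[0,0,0],[0,0,0],[0,0,0],[0,0,0]], dp=[[-0.001,0,-0.005],[0,0,0],[0,0,0],[0,0,0],[0,0,0.03]], fingers=[0.03,0.0,0.0,0.0,0.0])

```text
clock: 20.35
position: [417.6, 106.8, 33.9]
ee_rot: [0.734, -0.679, -0.001, 0.002]
contact_force: [0.6, -0.4, -0.1]
gripper_width: 8.0
```

Request:
servo_tool(turn=[[0,0,0],[0,0,0],[0,0,0],[0,0,0],[0,0,0]], dp=[[0,0,0.05],[0.045,-0.02,0.02],[0.055,-0.027,0],[0.05,-0.025,0],[0.025,-0.012,0]], fingers=[0.0,0.0,0.0,0.0,0.0])

```text
clock: 20.98
position: [597.5, 21.3, 110.4]
ee_rot: [0.736, -0.677, 0.001, -0.002]
contact_force: [-0.3, -0.3, 0.1]
gripper_width: 7.8
```

```bash
python3 -c "
from h import *
lane(0,0)"
```

```text
t 20.98 p [597.5  21.3 110.4] jawyaw -3.058 zax [ 0.004  0.001 -1.   ] F [-0.3 -0.3  0.1] w 7.8 j [ 0.31  0.45 -0.22  0.   -0.9  -0.22]
d [ 12.1  -5.6 -84.4]
dyaw -0.009
```

Request:
servo_tool(turn=[[0,0,0],[0,0,0],[0,0,0],[0,0,0],[0,0,0]], dp=[[0.007,-0.003,-0.02],[0.002,-0.001,-0.03],[0,0,-0.02],[0,0,-0.008],[0,0,0]], fingers=[0.0,0.0,0.0,0.0,0.0])

```text
clock: 21.6
position: [602.5, 16.8, 24.9]
ee_rot: [0.735, -0.678, -0.002, 0.001]
contact_force: [-0.6, 0.4, -0.2]
gripper_width: 7.9
```

```bash
python3 -c "
from h import *
lane(0,0)"
```

```text
t 21.6 p [602.5  16.8  24.9] jawyaw -3.061 zax [-0.003  0.001 -1.   ] F [-0.6  0.4 -0.2] w 7.9 j [ 0.3   0.56 -0.28 -0.   -0.73 -0.21]
d [ 7.1 -1.1  1.1]
dyaw -0.006
```

Request:
servo_tool(turn=[[0,0,0],[0,0,0],[0,0,0],[0,0,0],[0,0,0]], dp=[[0.006,-0.001,0.001],[0,0,0],[0,0,0],[0,0,0.03],[0,0,0.05]], fingers=[0.0,0.022,0.022,0.022,0.03])

```text
clock: 22.22
position: [607.2, 15.8, 106.3]
ee_rot: [0.735, -0.678, -0.003, 0.003]
contact_force: [0.8, 0.3, 0.5]
gripper_width: 30.2
```

Request:
servo_tool(turn=[[0,0,-0.01],[0,0,-0.02],[0,0,-0.02],[0,0,0],[0,0,0]], dp=[[-0.02,0.05,0.02],[-0.025,0.055,0],[-0.025,0.055,0],[-0.025,0.055,0],[-0.02,0.04,0]], fingers=[0.03,0.03,0.03,0.03,0.03])

```text
clock: 22.85
position: [493.7, 276.1, 135.5]
ee_rot: [0.715, -0.699, 0.0, -0.006]
contact_force: [0.8, 0.8, -0.7]
gripper_width: 30.0
```

```bash
python3 -c "
from look import *
look(['pen_a_mid','eraser_mid'],'f')
st(476,300,5,0.02)"
```

```text
top eraser_mid 0.59 [337. 194.  20.  13.] [ 584.  -283.4   62.1   28.9] -1.518
side pen_a_mid 0.52 [207. 300.  36.  40.] [477.8 298.5 115.6  11.8] -1.525
side eraser_mid 0.44 [253. 323.  17.  21.] [391.7 284.5  48.9  26.4] -1.561
t 23.15 p [494.9 273.2 134.8] jawyaw -3.121 zax [ 0.008  0.006 -1.   ] F [ 1.3 -0.4 -0.1] w 30.0 j [ 0.79  0.37 -0.28  0.   -0.91 -0.77]
d [ -18.9   26.8 -129.8]
dyaw -0.001
```

View pics/fside.png

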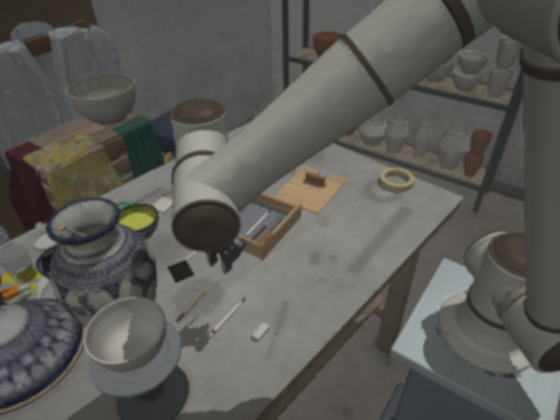

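Request:
servo_tool(turn=[[0,0,0],[0,0,0],[0,0,0],[0,0,0],[0,0,0]], dp=[[-0.009,0.013,-0.03],[-0.008,0.012,-0.035],[0,0,-0.03],[0,0,-0.02],[0,0,-0.003]], fingers=[0.03,0.03,0.03,0.03,0.03])

```text
clock: 23.78
position: [481.9, 292.8, 15.1]
ee_rot: [0.71, -0.704, 0.001, -0.007]
contact_force: [-0.1, -0.1, -0.0]
gripper_width: 29.6
```

```bash
python3 -c "
from look import *
st(476,300,5,0.02)"
```

```text
t 23.77 p [481.9 292.8  15.1] jawyaw -3.133 zax [ 0.011  0.009 -1.   ] F [-0.1 -0.1 -0. ] w 29.6 j [ 0.83  0.52 -0.4   0.   -0.63 -0.83]
d [ -5.9   7.2 -10.1]
dyaw 0.011
```

Request:
servo_tool(turn=[[-0.009,0.011,0.01],[0,0,0],[0,0,0],[0,0,0],[0,0,0]], dp=[[-0.006,0.007,0],[0,0,-0.008],[0,0,-0.002],[0,0,0],[0,0,0]], fingers=[0.03,0.03,0.03,0.0,0.0])

```text
clock: 24.4
position: [477.7, 300.6, 7.4]
ee_rot: [0.713, -0.701, 0.0, -0.002]
contact_force: [0.0, -0.2, -0.1]
gripper_width: 7.5
```

```bash
python3 -c "
from look import *
st(476,300,5,0.02)"
```

```text
t 24.4 p [477.7 300.6   7.4] jawyaw -3.124 zax [ 0.003  0.003 -1.   ] F [ 0.  -0.2 -0.1] w 7.5 j [ 0.85  0.54 -0.4   0.   -0.63 -0.83]
d [-1.7 -0.6 -2.4]
dyaw 0.002
```

Request:
servo_tool(turn=[[0,0,0],[0,0,0],[0,0,0],[0,0,0],[0,0,0]], dp=[[0,0,0],[0,0,-0.003],[0,0,0],[0,0,0],[0,0,0]], fingers=[0.016,0.016,0.0,0.0,0.0])

```text
clock: 25.02
position: [477.8, 300.7, 4.5]
ee_rot: [0.713, -0.701, 0.0, -0.002]
contact_force: [0.4, 1.2, 0.9]
gripper_width: 8.3
```

Request:
servo_tool(turn=[[0,0,0.01],[0,0,0.02],[0,0,0.02],[0,0,0.01],[0,0,0]], dp=[[0,0,0.03],[0,0,0.05],[0.02,-0.035,0.02],[0.03,-0.054,0],[0.03,-0.054,0]], fingers=[0.0,0.0,0.0,0.0,0.0])

```text
clock: 25.65
position: [558.4, 157.6, 107.8]
ee_rot: [0.738, -0.675, 0.001, -0.003]
contact_force: [0.4, -0.1, -0.7]
gripper_width: 7.5
```

Request:
servo_tool(turn=[[0,0,0],[0,0,0],[0,0,0],[0,0,0],[0,0,0]], dp=[[0.03,-0.054,0],[0.025,-0.05,0],[0.008,-0.015,0],[0,0,-0.01],[0,0,0]], fingers=[0.0,0.0,0.0,0.0,0.0])

```text
clock: 26.28
position: [622.8, 32.6, 96.3]
ee_rot: [0.736, -0.677, 0.001, -0.003]
contact_force: [-0.7, -0.4, -0.8]
gripper_width: 8.0
```

```bash
python3 -c "
from look import *
lane(-20,0)"
```

```text
t 26.27 p [622.8  32.6  96.3] jawyaw -3.057 zax [ 0.005  0.003 -1.   ] F [-0.7 -0.4 -0.8] w 8.0 j [ 0.31  0.5  -0.17 -0.   -0.9  -0.23]
d [  6.7 -15.4 -70.3]
dyaw -0.009
```

Request:
servo_tool(turn=[[0,0,0],[0,0,0],[0,0,0],[0,0,0],[0,0,0]], dp=[[0.006,-0.014,0],[0,0,-0.025],[0,0,-0.025],[0,0,-0.012],[0,0,0]], fingers=[0.0,0.0,0.0,0.0,0.0])

```text
clock: 26.9
position: [629.9, 21.7, 34.5]
ee_rot: [0.739, -0.674, 0.002, -0.004]
contact_force: [0.1, -0.7, -0.8]
gripper_width: 8.0
```

```bash
python3 -c "
from look import *
lane(-20,0)
a=get_image('side')
b=cv2.resize(a['img'][280:345,165:285],None,fx=5,fy=5,interpolation=2)
im=get_image('top');c=cv2.resize(im['img'][195:275,145:265],None,fx=5,fy=3,interpolation=2)
save({'img':np.vstack([b,c])[:598]},'g.png')"
```

```text
t 26.9 p [629.9  21.7  34.5] jawyaw -3.049 zax [ 0.008  0.003 -1.   ] F [ 0.1 -0.7 -0.8] w 8.0 j [ 0.29  0.58 -0.21 -0.   -0.77 -0.2 ]
d [-0.4 -4.5 -8.5]
dyaw -0.018
```

View pics/g.png

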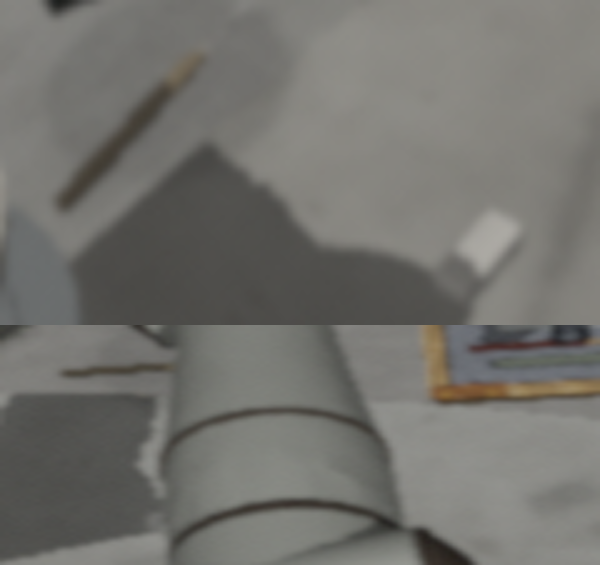

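Request:
servo_tool(turn=[[0,0,-0.015],[0,0,0],[0,0,0],[0,0,0],[0,0,0.0]], dp=[[0,-0.004,-0.007],[0,0,0],[0,0,0],[0,0,0],[0,0,0.03]], fingers=[0.0,0.0,0.022,0.022,0.022])

```text
clock: 27.62
position: [630.3, 17.3, 58.7]
ee_rot: [0.734, -0.68, 0.002, -0.004]
contact_force: [-0.7, 0.4, 1.4]
gripper_width: 22.1
```

Request:
servo_tool(turn=[[0,0,0],[0,0,0],[0,0,0],[0,0,0],[0,0,0]], dp=[[0,0,0.05],[-0.04,0,0.02],[-0.05,0.03,0],[-0.04,0.04,0],[-0.01,0.01,0]], fingers=[0.022,0.03,0.03,0.03,0.04])

```text
clock: 28.25
position: [489.7, 98.6, 134.3]
ee_rot: [0.733, -0.68, 0.005, -0.008]
contact_force: [-0.1, -0.4, -0.6]
gripper_width: 39.9
```

```bash
python3 -c "
from look import *
st(563,317,5,0.1)
A=np.mean([get_image('side')['img'].astype(float) for _ in range(6)],0)
B=np.mean([get_image('top')['img'].astype(float) for _ in range(6)],0)
def f(x): 
    lo,hi=np.percentile(x,[2,98]);return cv2.resize(np.clip((x-lo)/(hi-lo)*255,0,255).astype(np.uint8),None,fx=6,fy=6,interpolation=2)
save({'img':np.vstack([f(A[268:328,155:235]),f(B[198:220,140:220])])},'n.png')
look(['eraser_mid','needle_mid'])"
```

```text
t 28.25 p [489.7  98.6 134.3] jawyaw -3.067 zax [ 0.018  0.006 -1.   ] F [-0.1 -0.4 -0.6] w 39.9 j [ 0.53  0.26 -0.45  0.01 -0.84 -0.46]
d [  73.3  218.4 -129.3]
dyaw 0.026
top needle_mid 0.51 [158. 206.  33.   7.] [561.9 316.1  97.9  12. ] -1.505
top needle_mid 0.28 [245. 200.  20.   3.] [584.9  36.1  57.9   8.1] -1.498
side needle_mid 0.77 [178. 290.  27.  34.] [564.7 319.4  99.1  12. ] -1.47
side eraser_mid 0.76 [255. 323.  15.  18.] [391.7 285.9  45.6  24.9] 1.511
```

View pics/n.png

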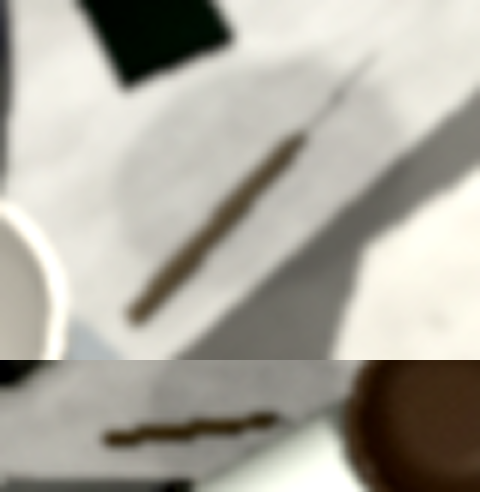

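The contrast-enhanced crop shows the needle's steel tip pointing to world −y, at the upper right of the side view. I'll therefore lay its handle offset towards +y in the case.

Request:
servo_tool(turn=[[0,0,0.02],[0,0,0],[0,0,0],[0,0,0],[-0.006,0.018,0]], dp=[[0.018,0.05,0],[0.019,0.055,0],[0.019,0.055,-0.01],[0.012,0.036,-0.02],[0.003,0.01,-0.02]], fingers=[0.04,0.04,0.04,0.04,0.035])

```text
clock: 29.78
position: [564.9, 309.9, 84.7]
ee_rot: [0.739, -0.674, 0.001, -0.002]
contact_force: [-0.1, 0.6, 0.0]
gripper_width: 34.9
```

```bash
python3 -c "
from look import *
st(563,317.5,5,0.09)"
```

```text
t 29.77 p [564.9 309.9  84.7] jawyaw -3.05 zax [ 0.004  0.003 -1.   ] F [-0.1  0.6  0. ] w 34.9 j [ 0.75  0.54 -0.13  0.   -0.9  -0.66]
d [ -1.9   7.6 -79.7]
dyaw -0.001
```

Request:
servo_tool(turn=[[0,0,0],[0,0,0],[0,0,0],[0,0,0],[0,0,0]], dp=[[-0.002,0.005,-0.02],[0,0,-0.025],[0,0,-0.018],[0,0,-0.005],[0,0,0]], fingers=[0.03,0.03,0.03,0.03,0.03])

```text
clock: 30.4
position: [562.8, 316.7, 12.4]
ee_rot: [0.739, -0.673, 0.001, -0.001]
contact_force: [0.2, -0.2, 0.2]
gripper_width: 30.0
```

```bash
python3 -c "
from look import *
st(563,317.5,5,0.09)"
```

```text
t 30.4 p [562.8 316.7  12.4] jawyaw -3.048 zax [ 0.003  0.001 -1.   ] F [ 0.2 -0.2  0.2] w 30.0 j [ 0.76  0.63 -0.18  0.   -0.76 -0.67]
d [ 0.2  0.8 -7.4]
dyaw -0.003
```

Request:
servo_tool(turn=[[0,0,0],[0,0,0],[0,0,0],[0,0,0],[0,0,0]], dp=[[0,0.001,-0.006],[0,0,-0.002],[0,0,0],[0,0,0],[0,0,0]], fingers=[0.03,0.03,0.0,0.0,0.0])

```text
clock: 31.02
position: [564.2, 318.7, 6.8]
ee_rot: [0.739, -0.673, 0.001, -0.004]
contact_force: [-0.0, -0.7, -0.3]
gripper_width: 8.1
```

Request:
servo_tool(turn=[[0,0,0],[0,0,0],[0,0,0],[0,0,0],[0,0,0]], dp=[[0,0,0.03],[0,0,0.05],[0.012,-0.035,0.02],[0.017,-0.054,0],[0.017,-0.054,0]], fingers=[0.0,0.0,0.0,0.0,0.0])

```text
clock: 31.65
position: [610.2, 175.9, 110.0]
ee_rot: [0.742, -0.67, 0.002, -0.004]
contact_force: [0.8, -0.2, 0.1]
gripper_width: 8.0
```

Request:
servo_tool(turn=[[0,0,0],[0,0,0],[0,0,0],[0,0,0],[0,0,0]], dp=[[0.017,-0.054,0],[0.014,-0.05,0],[0.005,-0.015,0],[0,0,0],[0,0,0]], fingers=[0.0,0.0,0.0,0.0,0.0])

```text
clock: 32.28
position: [647.2, 50.8, 110.4]
ee_rot: [0.741, -0.672, 0.002, -0.005]
contact_force: [0.2, 0.2, -0.1]
gripper_width: 8.6
```

```bash
python3 -c "
from look import *
lane(-40,22)"
```

```text
t 32.27 p [647.2  50.8 110.4] jawyaw -3.044 zax [ 0.009  0.005 -1.   ] F [ 0.2  0.2 -0.1] w 8.6 j [ 0.33  0.52 -0.09 -0.   -0.95 -0.23]
d [  0.6 -10.1 -84.4]
dyaw -0.022
```

Request:
servo_tool(turn=[[0,0,-0.02],[0,0,0],[0,0,0],[0,0,0],[0,0,0]], dp=[[0,-0.009,-0.005],[0,0,-0.03],[0,0,-0.025],[0,0,-0.01],[0,0,0]], fingers=[0.0,0.0,0.0,0.0,0.0])

```text
clock: 32.9
position: [646.6, 45.9, 38.8]
ee_rot: [0.735, -0.678, 0.002, -0.006]
contact_force: [0.6, -0.3, -0.8]
gripper_width: 8.3
```

```bash
python3 -c "
from look import *
lane(-40,22)"
```

```text
t 32.9 p [646.6  45.9  38.8] jawyaw -3.06 zax [ 0.011  0.005 -1.   ] F [ 0.6 -0.3 -0.8] w 8.3 j [ 0.32  0.6  -0.16 -0.   -0.8  -0.24]
d [  1.3  -5.2 -12.8]
dyaw -0.007
```

Request:
servo_tool(turn=[[0,0,0],[0,0,0],[0,0,0],[0,0,0],[0,0,0]], dp=[[0.001,-0.005,-0.006],[0,0,-0.006],[0,0,0],[0,0,0],[0,0,0.03]], fingers=[0.0,0.0,0.022,0.022,0.022])

```text
clock: 33.52
position: [647.5, 40.5, 56.6]
ee_rot: [0.735, -0.678, 0.002, -0.005]
contact_force: [0.2, -0.1, 0.5]
gripper_width: 22.2
```

Request:
servo_tool(turn=[[0,0,0],[0,0,0],[0,0,0],[0,0,-0.02],[0,0,-0.02]], dp=[[0,0,0.05],[-0.03,0.02,0.02],[-0.042,0.042,0],[-0.042,0.042,0],[-0.042,0.042,0]], fingers=[0.022,0.04,0.04,0.04,0.04])

```text
clock: 34.15
position: [492.7, 188.4, 133.5]
ee_rot: [0.719, -0.695, 0.005, -0.011]
contact_force: [0.2, 1.3, 0.5]
gripper_width: 40.3
```

Request:
servo_tool(turn=[[0,0,0],[0,0,0],[0,0,0],[0,0,0],[0,0,0]], dp=[[-0.042,0.042,0],[-0.03,0.03,-0.01],[-0.01,0.01,-0.02],[0,0,-0.02],[0,0,0]], fingers=[0.04,0.04,0.04,0.04,0.04])

```text
clock: 34.78
position: [406.1, 277.1, 86.6]
ee_rot: [0.722, -0.692, 0.005, -0.016]
contact_force: [1.4, 1.1, 0.6]
gripper_width: 39.8
```

```bash
python3 -c "
from look import *
st(391,284.5,5,0.03)
look(['eraser_mid','needle_mid'],'k')"
```

```text
t 34.77 p [406.1 277.1  86.6] jawyaw -3.1 zax [ 0.028  0.016 -0.999] F [1.4 1.1 0.6] w 39.8 j [ 0.94  0.31 -0.54  0.02 -0.69 -0.91]
d [-15.1   7.4 -81.6]
dyaw -0.012
top needle_mid 0.5 [240. 183.  17.   2.] [645.6  63.3  43.9  10.2] -1.366
top eraser_mid 0.39 [179. 256.  10.   9.] [389.  275.1  30.2  19.6] 1.551
side eraser_mid 0.51 [254. 323.  17.  18.] [392.  284.9  45.4  23.9] 1.555
```

View pics/ktop.png

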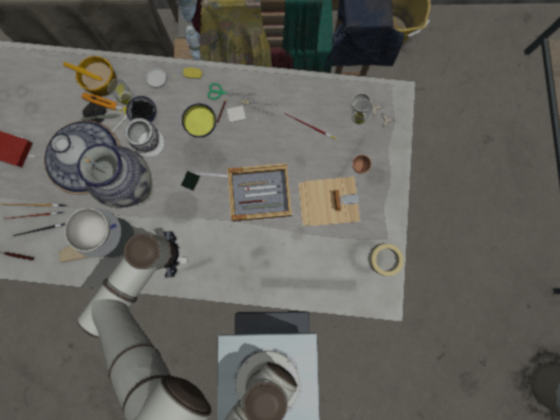

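All five tools lie side by side in the case at (260,193), and the bystanders haven't moved. The eraser is next, at (182,261).

Request:
servo_tool(turn=[[-0.016,0.028,-0.01],[0,0,0],[0,0,0],[0,0,0],[0,0,0]], dp=[[-0.014,0.005,-0.01],[0,0,-0.03],[0,0,-0.025],[0,0,-0.008],[0,0,0]], fingers=[0.04,0.04,0.04,0.04,0.04])

```text
clock: 35.7
position: [392.1, 284.3, 13.4]
ee_rot: [0.717, -0.697, -0.001, -0.002]
contact_force: [-0.1, 0.3, -0.5]
gripper_width: 40.0
```

```bash
python3 -c "
from look import *
st(390.5,282.5,5,0.03)"
```

```text
t 35.7 p [392.1 284.3  13.4] jawyaw -3.114 zax [ 0.001  0.003 -1.   ] F [-0.1  0.3 -0.5] w 40.0 j [ 0.96  0.44 -0.59 -0.   -0.54 -0.93]
d [-1.6 -1.8 -8.4]
dyaw 0.002
```

Request:
servo_tool(turn=[[0,0,0],[0,0,0],[0,0,0],[0,0,0],[0,0,0]], dp=[[-0.001,-0.001,-0.006],[0,0,-0.002],[0,0,0],[0,0,0],[0,0,0]], fingers=[0.04,0.04,0.0,0.0,0.0])

```text
clock: 36.33
position: [392.0, 284.7, 7.2]
ee_rot: [0.717, -0.697, -0.001, -0.004]
contact_force: [-0.0, 0.1, -0.7]
gripper_width: 17.7
```

Request:
servo_tool(turn=[[0,0,0],[0,0,0],[0,0,0.01],[0,0,0.02],[0,0,0.01]], dp=[[0,0,0.03],[0,0,0.05],[0.02,-0.03,0.02],[0.03,-0.048,0],[0.03,-0.048,0]], fingers=[0.0,0.0,0.0,0.0,0.0])

```text
clock: 36.95
position: [473.3, 158.3, 111.3]
ee_rot: [0.734, -0.679, -0.0, -0.005]
contact_force: [0.6, 0.7, -0.5]
gripper_width: 17.6
```

Request:
servo_tool(turn=[[0,0,0],[0,0,0],[0,0,0],[0,0,0],[0,0,0]], dp=[[0.03,-0.05,0],[0.03,-0.05,0],[0.03,-0.05,0],[0.015,-0.025,0],[0,0,0]], fingers=[0.0,0.0,0.0,0.0,0.0])

```text
clock: 37.58
position: [582.4, -26.0, 111.4]
ee_rot: [0.732, -0.681, 0.0, -0.007]
contact_force: [0.3, -0.2, -0.1]
gripper_width: 17.7
```

```bash
python3 -c "
from look import *
lane(20,-55)"
```

```text
t 37.58 p [582.4 -26.  111.4] jawyaw -3.069 zax [ 0.009  0.009 -1.   ] F [ 0.3 -0.2 -0.1] w 17.7 j [ 0.23  0.42 -0.26 -0.01 -0.88 -0.15]
d [ 11.4 -14.7 -85.4]
dyaw 0.002
```

Request:
servo_tool(turn=[[0,0,0],[0,0,0],[0,0,0],[0,0,0],[0,0,0]], dp=[[0.01,-0.013,-0.005],[0,0,-0.03],[0,0,-0.025],[0,0,-0.012],[0,0,0]], fingers=[0.0,0.0,0.0,0.0,0.0])

```text
clock: 38.2
position: [593.1, -37.8, 37.3]
ee_rot: [0.734, -0.679, 0.001, -0.007]
contact_force: [0.3, -0.2, 1.0]
gripper_width: 17.4
```

```bash
python3 -c "
from look import *
lane(20,-55)"
```

```text
t 38.2 p [593.1 -37.8  37.3] jawyaw -3.064 zax [ 0.01  0.01 -1.  ] F [ 0.3 -0.2  1. ] w 17.4 j [ 0.2   0.53 -0.3  -0.01 -0.73 -0.12]
d [  0.7  -2.9 -11.3]
dyaw -0.002
```

Request:
servo_tool(turn=[[0,0,0],[0,0,0],[0,0,0],[0,0,0],[0,0,0]], dp=[[0,-0.002,-0.006],[0,0,-0.004],[0,0,0],[0,0,0],[0,0,0.03]], fingers=[0.0,0.0,0.03,0.03,0.03])

```text
clock: 38.83
position: [593.2, -39.6, 57.6]
ee_rot: [0.734, -0.679, 0.0, -0.007]
contact_force: [-0.4, 1.0, 0.3]
gripper_width: 30.2
```

Request:
servo_tool(turn=[[0,0,0],[0,0,-0.17],[0,0,-0.175],[0,0,-0.175],[0,0,-0.175]], dp=[[0,0,0.05],[0,-0.03,0.03],[-0.01,-0.05,0.02],[0,-0.05,0],[0,-0.05,0]], fingers=[0.03,0.03,0.04,0.04,0.05])

```text
clock: 39.45
position: [585.3, -221.2, 166.8]
ee_rot: [-0.453, 0.892, -0.006, 0.01]
contact_force: [-0.1, -0.2, 0.8]
gripper_width: 50.4
```

Request:
servo_tool(turn=[[0,0,-0.175],[0,0,-0.175],[0,0,-0.175],[0,0,-0.17],[0,0,-0.15]], dp=[[0,0,0],[0,0,0],[0,0,0],[0,0,0],[0,0,0]], fingers=[0.05,0.05,0.05,0.05,0.05])

```text
clock: 40.08
position: [584.3, -226.3, 168.5]
ee_rot: [-0.029, 0.999, -0.011, 0.008]
contact_force: [0.1, -0.5, -0.1]
gripper_width: 50.0
```

```bash
python3 -c "
from look import *
st(581.2,-241.3,16,1.647)
look(['lid','eraser_mid'],'m')
A=cv2.imread('pics/mside.png')[180:265,200:300];B=cv2.imread('pics/mtop.png')[160:230,220:370]
A=cv2.resize(A,None,fx=5,fy=3.5,interpolation=2);B=cv2.resize(B,None,fx=4,fy=4,interpolation=2)
o=np.zeros((A.shape[0]+B.shape[0],600,3),np.uint8);o[:A.shape[0],:500]=A;o[A.shape[0]:]=B;cv2.imwrite('pics/m.png',o)"
```

```text
t 40.08 p [ 584.3 -226.3  168.5] jawyaw 1.629 zax [ 0.017 -0.022 -1.   ] F [ 0.1 -0.5 -0.1] w 50.0 j [-0.1   0.42 -0.1   0.02 -1.02 -1.42]
d [  -3.1  -15.  -152.5]
dyaw 0.018
top lid 0.86 [301. 181.  61.  45.] [ 579.1 -217.2  197.2  155.5] -1.503
top eraser_mid 0.43 [180. 172.  20.  19.] [660.  253.1  59.9  52.6] -0.357
side lid 0.7 [274. 168.  72.  48.] [ 581.2 -212.9  209.5  162.6] -1.487
```

View pics/m.png

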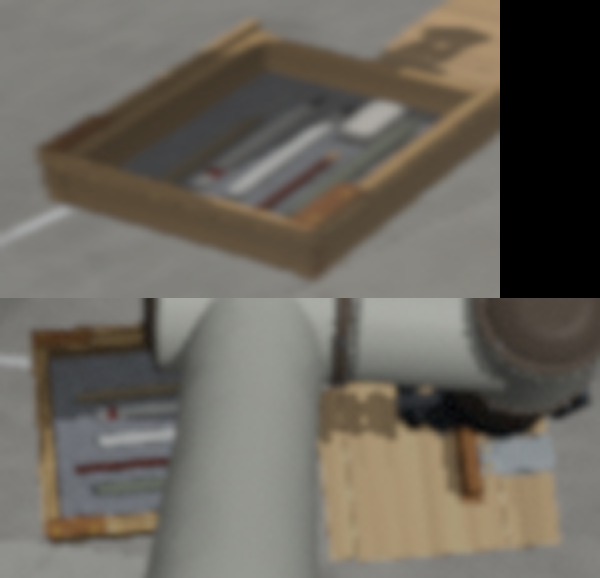

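All six tools lie flat and low in the case, and the lid is undisturbed. Regrasping the pull.

Request:
servo_tool(turn=[[0.022,0.017,0.018],[0,0,0],[0,0,0],[0,0,0],[0,0,0]], dp=[[-0.003,-0.015,-0.03],[0,0,-0.04],[0,0,-0.03],[0,0,-0.01],[0,0,0]], fingers=[0.045,0.045,0.045,0.045,0.045])

```text
clock: 41.0
position: [582.7, -242.0, 57.8]
ee_rot: [-0.045, 0.999, -0.0, 0.002]
contact_force: [-0.1, 0.8, 1.3]
gripper_width: 44.9
```

```bash
python3 -c "
from look import *
st(581.2,-241.3,16,1.647)"
```

```text
t 41.0 p [ 582.7 -242.    57.8] jawyaw 1.661 zax [ 0.004 -0.    -1.   ] F [-0.1  0.8  1.3] w 44.9 j [-0.14  0.56 -0.19 -0.   -0.83 -1.34]
d [ -1.5   0.7 -41.8]
dyaw -0.014
```

Request:
servo_tool(turn=[[0,0,-0.014],[0,0,0],[0,0,0],[0,0,0],[0,0,0]], dp=[[-0.001,0.001,-0.01],[0,0,-0.018],[0,0,-0.01],[0,0,-0.002],[0,0,0]], fingers=[0.045,0.045,0.045,0.04,0.04])

```text
clock: 41.62
position: [583.5, -241.1, 17.9]
ee_rot: [-0.039, 0.999, -0.001, 0.005]
contact_force: [-0.5, -0.9, 0.5]
gripper_width: 40.0
```

```bash
python3 -c "
from look import *
st(581.2,-241.3,15.5,1.647)"
```

```text
t 41.62 p [ 583.5 -241.1   17.9] jawyaw 1.648 zax [ 0.009 -0.001 -1.   ] F [-0.5 -0.9  0.5] w 40.0 j [-0.14  0.61 -0.22  0.   -0.74 -1.36]
d [-2.3 -0.2 -2.4]
dyaw -0.001
```

Request:
servo_tool(turn=[[0,0,0],[0,0,0],[0,0,0],[0,0,0],[0,0,0]], dp=[[-0.002,0,-0.0025],[0,0,0],[0,0,0],[0,0,0],[0,0,0]], fingers=[0.04,0.04,0.0,0.0,0.0])

```text
clock: 42.25
position: [582.0, -241.2, 16.2]
ee_rot: [-0.039, 0.999, -0.001, 0.006]
contact_force: [-0.2, 0.6, -0.0]
gripper_width: 12.8
```

```bash
python3 -c "
from look import *
st(581.2,-241.3,16,1.647)"
```

```text
t 42.25 p [ 582.  -241.2   16.2] jawyaw 1.648 zax [ 0.011 -0.002 -1.   ] F [-0.2  0.6 -0. ] w 12.8 j [-0.14  0.61 -0.23  0.   -0.73 -1.36]
d [-0.8 -0.1 -0.2]
dyaw -0.001
```

Request:
servo_tool(turn=[[0.002,0.01,0],[0,0,0],[0,0,0],[0,0,0],[0,0,0]], dp=[[0,0,0.02],[0,0,0.03],[0,0,0.02],[0.008,0.03,0],[0.01,0.045,0]], fingers=[0.0,0.0,0.0,0.0,0.0])

```text
clock: 42.88
position: [595.7, -166.4, 83.9]
ee_rot: [-0.035, 0.999, 0.002, -0.004]
contact_force: [0.7, 0.4, -3.7]
gripper_width: 12.6
```

Request:
servo_tool(turn=[[0,0,0],[0,0,0],[0,0,0],[0,0,0],[0,0,0]], dp=[[0.008,0.04,0],[0.005,0.025,0],[0.002,0.01,0],[0,0,0],[0,0,0]], fingers=[0.0,0.0,0.0,0.0,0.0])

```text
clock: 43.5
position: [608.5, -87.3, 80.8]
ee_rot: [-0.035, 0.999, 0.003, -0.007]
contact_force: [-0.7, 0.2, -2.5]
gripper_width: 12.5
```

```bash
python3 -c "
from look import *
st(617,-74,56,1.646)
im=get_image('side');im2=get_image('top')
A=im['img'][160:260,200:350];save({'img':cv2.resize(A,None,fx=5,fy=5,interpolation=2)},'q.png')"
```

```text
t 43.5 p [608.5 -87.3  80.8] jawyaw 1.642 zax [-0.015  0.004 -1.   ] F [-0.7  0.2 -2.5] w 12.5 j [ 0.12  0.51 -0.19 -0.01 -0.88 -1.61]
d [  8.5  13.3 -24.8]
dyaw 0.004
```

View pics/q.png

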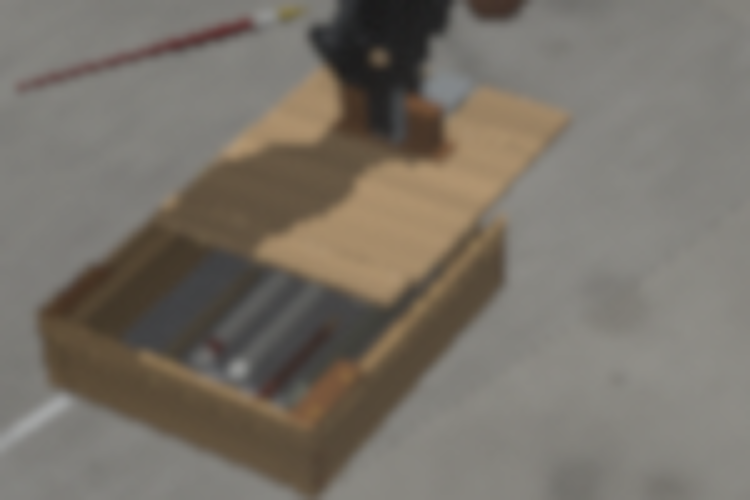

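Request:
servo_tool(turn=[[-0.006,-0.026,0.004],[0,0,0],[0,0,0],[0,0,0],[0,0,0]], dp=[[0.008,0.013,0],[0,0,-0.004],[0,0,-0.004],[0,0,0],[0,0,0]], fingers=[0.0,0.0,0.0,0.0,0.0])

```text
clock: 44.22
position: [616.7, -74.9, 72.2]
ee_rot: [-0.036, 0.999, -0.001, 0.006]
contact_force: [-0.3, -1.1, -3.1]
gripper_width: 12.9
```

```bash
python3 -c "
from look import *
st(617,-74,56,1.646)"
```

```text
t 44.23 p [616.7 -74.9  72.2] jawyaw 1.644 zax [ 0.013 -0.002 -1.   ] F [-0.3 -1.1 -3.1] w 12.9 j [ 0.14  0.52 -0.21  0.01 -0.83 -1.64]
d [  0.3   0.9 -16.2]
dyaw 0.002
```

Request:
servo_tool(turn=[[0,0,0],[0,0,0],[0,0,0],[0,0,0],[0,0,0]], dp=[[0,0.001,-0.004],[0,0,-0.004],[0,0,-0.003],[0,0,-0.001],[0,0,0]], fingers=[0.0,0.0,0.0,0.0,0.0])

```text
clock: 44.85
position: [616.7, -74.0, 59.2]
ee_rot: [-0.036, 0.999, -0.001, 0.006]
contact_force: [-0.4, -0.2, -3.3]
gripper_width: 12.7
```

```bash
python3 -c "
from look import *
st(617,-74,56,1.646)"
```

```text
t 44.85 p [616.7 -74.   59.2] jawyaw 1.643 zax [ 0.012 -0.002 -1.   ] F [-0.4 -0.2 -3.3] w 12.7 j [ 0.14  0.54 -0.22  0.01 -0.8  -1.64]
d [ 0.3  0.  -3.2]
dyaw 0.003
```

Request:
servo_tool(turn=[[0,0,0.003],[0,0,0],[0,0,0],[0,0,0],[0,0,0]], dp=[[0,0,-0.002],[0,0,-0.0015],[0,0,-0.001],[0,0,0],[0,0,0]], fingers=[0.0,0.0,0.0,0.0,0.0])

```text
clock: 45.48
position: [617.0, -74.0, 55.0]
ee_rot: [-0.038, 0.999, -0.001, 0.007]
contact_force: [0.1, 0.5, -3.2]
gripper_width: 12.6
```

```bash
python3 -c "
from look import *
st(617,-74,56,1.646)"
```

```text
t 45.48 p [617. -74.  55.] jawyaw 1.647 zax [ 0.013 -0.002 -1.   ] F [ 0.1  0.5 -3.2] w 12.6 j [ 0.14  0.54 -0.22  0.01 -0.79 -1.64]
d [-0.  0.  1.]
dyaw -0.001
```

Still hanging at about 3 N with no contact, so I'll lower more.

Request:
servo_tool(turn=[[0,0,0],[0,0,0],[0,0,0],[0,0,0],[0,0,0]], dp=[[0,0,-0.001],[0,0,-0.001],[0,0,0],[0,0,0],[0,0,0]], fingers=[0.0,0.0,0.0,0.0,0.0])

```text
clock: 46.1
position: [617.1, -74.1, 54.4]
ee_rot: [-0.038, 0.999, -0.001, 0.007]
contact_force: [-1.0, -0.8, 0.0]
gripper_width: 12.7
```

```bash
python3 -c "
from look import *
st(617,-74,53,1.646)"
```

```text
t 46.1 p [617.1 -74.1  54.4] jawyaw 1.647 zax [ 0.014 -0.002 -1.   ] F [-1.  -0.8  0. ] w 12.7 j [ 0.14  0.54 -0.22  0.01 -0.79 -1.64]
d [-0.1  0.1 -1.4]
dyaw -0.001
```

Request:
servo_tool(turn=[[0,0,0],[0,0,0],[0,0,0],[0,0,0],[0,0,0]], dp=[[-0.0004,0.005,0],[-0.0007,0.009,0],[-0.0007,0.009,0],[-0.0004,0.005,0],[0,0,0]], fingers=[0.0,0.0,0.0,0.0,0.0])

```text
clock: 46.72
position: [615.8, -43.9, 54.6]
ee_rot: [-0.039, 0.999, -0.001, 0.008]
contact_force: [0.5, -0.7, -0.5]
gripper_width: 13.0
```

```bash
python3 -c "
from look import *
st(612.6,-14.3,54.4,1.646)"
```

```text
t 46.73 p [615.8 -43.9  54.6] jawyaw 1.648 zax [ 0.016 -0.002 -1.   ] F [ 0.5 -0.7 -0.5] w 13.0 j [ 0.19  0.54 -0.24  0.01 -0.78 -1.69]
d [-3.2 29.6 -0.2]
dyaw -0.002
```

Request:
servo_tool(turn=[[0,0,0],[0,0,0],[0,0,0],[0,0,0],[0,0,0]], dp=[[-0.0008,0.006,-0.0003],[-0.001,0.008,-0.0003],[-0.0008,0.007,0],[-0.0005,0.005,0],[0,0.003,0]], fingers=[0.0,0.0,0.0,0.0,0.0])

```text
clock: 47.35
position: [613.4, -14.0, 55.3]
ee_rot: [-0.039, 0.999, -0.002, 0.009]
contact_force: [-0.2, -2.1, 0.8]
gripper_width: 12.9
```

```bash
python3 -c "
from look import *
st(612.6,-14.3,54.4,1.646)"
```

```text
t 47.35 p [613.4 -14.   55.3] jawyaw 1.649 zax [ 0.018 -0.004 -1.   ] F [-0.2 -2.1  0.8] w 12.9 j [ 0.24  0.53 -0.25  0.01 -0.77 -1.75]
d [-0.8 -0.3 -0.9]
dyaw -0.003
```

Request:
servo_tool(turn=[[0,0,0],[0,0,0],[0,0,0],[0,0,0],[0,0,0]], dp=[[0,0.003,-0.001],[0,0.002,-0.001],[0,0.002,0],[0,0.002,0],[0,0,0]], fingers=[0.0,0.0,0.0,0.0,0.0])

```text
clock: 47.98
position: [612.7, -10.4, 55.0]
ee_rot: [-0.037, 0.999, -0.005, 0.008]
contact_force: [-0.1, 1.1, 1.5]
gripper_width: 12.7
```

```bash
python3 -c "
from look import *
st(612.6,-14.3,54.4,1.646)"
```

```text
t 47.98 p [612.7 -10.4  55. ] jawyaw 1.645 zax [ 0.016 -0.01  -1.   ] F [-0.1  1.1  1.5] w 12.7 j [ 0.25  0.53 -0.25  0.02 -0.78 -1.76]
d [-0.1 -3.9 -0.6]
dyaw 0.001
```

Request:
servo_tool(turn=[[0,0,0],[0,0,0],[0,0,0],[0,0,0],[0,0,0]], dp=[[0,0,0],[0,0,0],[0,0.003,0],[0,0.004,0],[0,0.004,0]], fingers=[0.0,0.0,0.0,0.0,0.0])

```text
clock: 48.6
position: [612.6, -9.8, 57.0]
ee_rot: [-0.037, 0.999, -0.012, 0.005]
contact_force: [1.9, -18.5, 2.0]
gripper_width: 12.9
```

```bash
python3 -c "
from look import *
st(612.6,-14.3,54.4,1.646)"
```

```text
t 48.6 p [612.6  -9.8  57. ] jawyaw 1.645 zax [ 0.012 -0.024 -1.   ] F [  1.9 -18.5   2. ] w 12.9 j [ 0.26  0.53 -0.26  0.04 -0.78 -1.78]
d [ 0.  -4.5 -2.6]
dyaw 0.001
```

Request:
servo_tool(turn=[[0.02,0,0],[0,0,0],[0,0,0],[0,0,0],[0,0,0]], dp=[[0,-0.001,-0.002],[0,0,-0.001],[0,0,0],[0,0,0],[0,0,0]], fingers=[0.0,0.0,0.0,0.0,0.0])

```text
clock: 49.22
position: [612.8, -10.6, 54.1]
ee_rot: [-0.037, 0.999, -0.002, 0.006]
contact_force: [-0.2, -3.4, 2.6]
gripper_width: 12.9
```

```bash
python3 -c "
from look import *
st(612.6,-14.3,54.4,1.646)"
```

```text
t 49.23 p [612.8 -10.6  54.1] jawyaw 1.645 zax [ 0.012 -0.003 -1.   ] F [-0.2 -3.4  2.6] w 12.9 j [ 0.25  0.53 -0.25  0.01 -0.78 -1.75]
d [-0.2 -3.7  0.3]
dyaw 0.001
```

Request:
servo_tool(turn=[[0,0,0],[0,0,0],[0,0,0],[0,0,0],[0,0,0]], dp=[[0,-0.002,0],[0,-0.002,0],[0,-0.002,0],[0,-0.002,0],[0,-0.002,0]], fingers=[0.0,0.0,0.0,0.0,0.0])

```text
clock: 49.85
position: [613.4, -14.6, 53.9]
ee_rot: [-0.037, 0.999, 0.002, 0.008]
contact_force: [-2.3, 11.8, 2.9]
gripper_width: 12.5
```

```bash
python3 -c "
from look import *
st(612.6,-14.3,54.4,1.646)"
```

```text
t 49.85 p [613.4 -14.6  53.9] jawyaw 1.646 zax [ 0.015  0.004 -1.   ] F [-2.3 11.8  2.9] w 12.5 j [ 0.24  0.53 -0.24 -0.   -0.78 -1.74]
d [-0.8  0.3  0.5]
dyaw 0.0
```

The tab holds: 11.8 N of resistance 4 mm back from the stop. I'll centre the lid, release it and retreat.

Request:
servo_tool(turn=[[0,0,0],[0,0,0],[0,0,0],[0,0,0],[0,0,0]], dp=[[0,0.002,0],[0,0,0],[0,0,0],[0,0,0],[0,0,0]], fingers=[0.0,0.0,0.03,0.045,0.045])

```text
clock: 50.48
position: [612.7, -14.3, 53.1]
ee_rot: [-0.038, 0.999, 0.001, 0.006]
contact_force: [-0.2, -0.0, -0.2]
gripper_width: 44.8
```

Request:
servo_tool(turn=[[0,0,0],[0,0,0],[0,0,0],[0,0,0],[0,0,0]], dp=[[0,0,0.02],[0,0,0.05],[0,0,0.05],[-0.04,-0.04,0.03],[-0.05,-0.05,0]], fingers=[0.045,0.045,0.045,0.045,0.045])

```text
clock: 51.1
position: [527.9, -99.6, 204.0]
ee_rot: [-0.04, 0.999, -0.001, 0.005]
contact_force: [0.7, -1.4, -0.3]
gripper_width: 44.8
```

Request:
servo_tool(turn=[[0,0,0],[0,0,0],[0,0,0],[0,0,0],[0,0,0]], dp=[[-0.03,-0.05,0],[-0.03,-0.05,0],[-0.01,-0.05,0],[0,-0.04,0],[0,0,0]], fingers=[0.045,0.045,0.045,0.045,0.045])

```text
clock: 51.72
position: [451.1, -297.4, 206.2]
ee_rot: [-0.038, 0.999, -0.002, 0.007]
contact_force: [0.2, 0.2, 0.1]
gripper_width: 45.0
```

```bash
python3 -c "
from look import *
st()
for c in('top','side'):
    im=get_image(c);save(im,'z'+c+'.png')
    for q,z in(('lid',46),('case',50),('tile',8),('tape',20),('cup',50)):
        for r in regions_of(q,c)[:1]: print(c,q,round(r['score'],2),*rect(im,r['region'],z))
A=cv2.imread('pics/zside.png')[120:270,190:420];B=cv2.imread('pics/ztop.png')[150:240,140:420]
A=cv2.resize(A,(600,390),interpolation=2);B=cv2.resize(B,(600,195),interpolation=2);cv2.imwrite('pics/z.png',np.vstack([A,B]))"
```

```text
t 51.73 p [ 451.1 -297.4  206.2] jawyaw 1.647 zax [ 0.014 -0.003 -1.   ] F [0.2 0.2 0.1] w 45.0 j [-0.28  0.25 -0.25 -0.   -1.05 -1.21]
top lid 0.83 [610.8  12.  194.  156.3] -1.493
top case 0.87 [607.7  17.2 199.8 186.6] -1.492
top tile 0.81 [658.4 251.7  58.1  49.6] -0.441
top tape 0.85 [ 381.9 -397.    98.5   98.4] -0.055
top cup 0.58 [ 694.5 -323.7   65.2   63.6] -0.019
side lid 0.84 [614.2  12.2 195.6 161.3] -1.495
side case 0.58 [599.8  39.7 232.6 205.7] -1.493
side tile 0.91 [660.  258.6  65.4  50.6] -0.371
side tape 0.73 [ 379.4 -381.9  127.4  101.2] -1.386
side cup 0.7 [ 685.8 -299.9  124.1   62.7] -0.962
```

View pics/z.png

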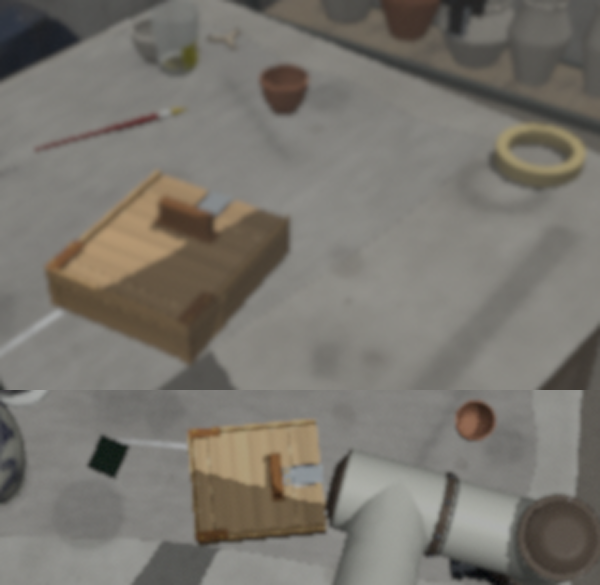

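```bash
python3 -c "
from bench import *
print(job_done())"
```

```text
the job is handed in; nothing more can be done
None
```

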